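Stack and chock the label rolls beside the labeller

ROBOT

A 6-joint arm with a two-finger parallel gripper is mounted at the origin on the work surface. World frame = base frame: x ahead of the robot, y to its left, z up, the work surface at z = 0. Lengths are in m, angles in rad, forces in N, time in s.
With the tool pointing down it reaches from about 0.275 to 0.75 m from the base axis. Payload 10.2 kg.
Tool frame: the origin (TCP) lies midway between the tips of the shut fingers; the grasp point (between the pads) lies 19 mm behind it; z points along the fingers, y is the direction in which the jaws open and shut (so a half turn about z gives the same grasp; the last joint's range is limited). The gripper opens to 85 mm and grips with 20 to 120 N. Pads are 22 mm wide; open, the fingers measure 114 mm over their backs; the gripper's body (76 mm by 85 mm) begins 54 mm behind the grasp point. The pads swing forward as they close: fully open they stand 13 mm farther back than shut.
Start: joints at [-1.497, 0.313, 1.498, -0, 1.331, -0.223], TCP at [0.154, -0.502, 0.21] pointing down, gripper open.
Joint ranges: [-2.94, 2.94], [-0.97, 2.17], [0.19, 2.56], [-1.23, 4.37], [0.02, 3.11], [-2.88, 2.88]. Speed limits (rad/s): [2.39, 2.39, 3.01, 3.14, 3.14, 3.14].

INTERFACE

Orientations are given as a unit quaternion [x, y, z, w].
In Python, from workcell import r gives the robot as it stands.
- The arm moves only by the tool send_rows, never from a script. Its argument "commands" is a list of rows, each a list of 7 numbers: the shift along the tool's x, y, z in units of 40 mm (1.0 is 40 mm), then the turn, a rotation vector about the tool's x, y, z in rad, then the closure, from -1 (fully open) to 1 (shut). In form: [[x, y, z, wx, wy, wz, hand], ...]. A call has 1 to 8 rows; each row is the pose to reach, as a shift and turn from the pose commanded when the call began, along the tool's axes at that moment; what a row does not reach only later rows make up. A row lasts 1/12 s, in which the tool goes at most 41.7 mm and 7.16 degrees, less where a joint would pass 70% of its speed; a pose out of reach is approached as far as the arm can. A call with a gripper value outside its range is refused whole. The fingers move at their own pace and stop on an object; "newtons" is the grip in N (left out, the last holds). Time passes only in rows, so rows that repeat a pose let the fingers close. It gives the time, the measured TCP pose, the force and the opening at its end, in the units of the state.
- r.sense(): the state, without advancing time (a new reading comes with each control period).
- r.camera(name): name is "side" or "top" or "wrist"; returns a dict with "color" (420x560x3 uint8, red, green, blue), "K" (3x3 intrinsics, pixels), "D" ([k1, k2, p1, p2, k3] as OpenCV has them; the pictures are not rectified), "R" (3x3) and "t" (3): a world point X has camera coordinates R X + t. Camera axes: x right, y down, z forward; pixel columns grow to the right and rows downward; lengths in m; the calibration is good to about 2 mm. A picture is of the moment at which its call begins. There is no depth.
- r.sign_off(): hands the job in, once; it reports no verdict.
The state is a dict: "clock": time; "q": joint angles; "qd": joint speeds; "joint_efforts": joint torques, N m; "position": TCP position; "tcp_rot": TCP orientation; "ft_force": force on the tool from outside, world axes, zero at the start; "wrist_torque": the same for the moment, N m; "opening": finger opening in m.
Only numpy, scipy, OpenCV 4.12 (cv2) and the standard library are available. Lean on these libraries where they do the work, as an engineer would, in place of code of your own. Each camera call takes 0.05 s, during which the arm holds its last target.

TASK

Put the three label rolls away on the plywood roll board, lying on their sides across it: first the wide roll up against the end stop, then the narrower roll of the same diameter close beside it, then push the oak wedge snug against that roll, thin edge first, so that the row is tight and cannot roll apart. Only then lay the small roll on top, in the valley between the two. Keep everything roughly on the board's middle line, and do not knock over or shift the two miniature bottles or the loose bottle stopper standing on the bench.

Things in the scene. Friction and masses are not known exactly. Their poses are not given: they have to be found in the camera images.
- roll_board: Fixed plywood board, 270 mm long (x), 110 wide (y), 12 thick, with an upright end stop at its -x end: 15 mm thick, as wide as the board, top 57 mm above the bench. Origin: centre of the board's underside, on the bench; z up. Rolls lie on the top face, z = 12 mm; the stop's inner face is at x = -120 mm; the +x end is open. Middle line: y = 0.
- wide_roll: Large wide roll of labels: white paper on a brown cardboard core, 72 mm diameter, 62 mm wide, about 0.21 kg, lying on its side on the bench. Origin: centre of the roll. Its y axis is the roll's axis (horizontal); x and z turn as it rolls. Can be gripped from above by its two flat end faces, 62 mm apart.
- narrow_roll: Large narrow roll of labels: same paper and 72 mm diameter, but 42 mm wide, about 0.15 kg, lying on its side on the bench. Origin: centre of the roll; its y axis is the roll's axis. End faces 42 mm apart.
- small_roll: Small roll of neck labels: 54 mm diameter, 32 mm wide, about 0.06 kg, lying on its side on the bench. Origin: centre of the roll; its y axis is the roll's axis. End faces 32 mm apart.
- chock: Oak wedge, 56 mm long (x), 48 wide (y), 42 high, 0.1 kg. Origin: centre of its flat underside; z up. Thin edge at x = -28 mm, 6 mm high; from there a 60 degree slope rises to the flat top, x = -7 to +28 mm (upright back). Slope touching a 72 mm roll on the same surface: roll's axis is 52 mm from the origin towards -x. Grip behind the slope by the upright sides, 48 mm apart.
- miniature0: Bystander: standing miniature bottle of amber spirit, 38 mm diameter, 105 mm tall, 0.11 kg. Origin: centre of its foot. Leave alone.
- miniature1: Bystander: another standing miniature bottle, the same as the first. Leave alone.
- stopper: Bystander: loose cork bottle stopper standing on its dark wooden head, 31 mm diameter, 34 mm tall, among the rolls. Origin: centre of its underside. Leave alone.
Mind the look-alikes: they are no part of the job. Leave any green look-alike of the narrow_roll alone. What is shaped like the wide_roll but yellow is not meant.

How it is judged:
On the way, in this order (a step that is already met when the one before it is completed fails the run):
1. the wide roll lies on its side on the board, let go, within 15 mm of the end stop, and the narrow roll is not yet beside it (x of wide_roll in the frame of roll_board between -0.088 and -0.069 m and y of wide_roll in the frame of roll_board between -0.015 and 0.015 m and z of wide_roll in the frame of roll_board between 0.043 and 0.054 m and angle between the y axis of wide_roll and the y axis of roll_board, either way round below 0.2 rad and contact force between wide_roll and the fingers below 0.05 N and linear speed of wide_roll below 0.01 m/s and horizontal distance between narrow_roll and wide_roll above 0.09 m), for 0.2 s.
2. the narrow roll lies beside it, let go, the gap between them under 15 mm (x of wide_roll in the frame of roll_board between -0.088 and -0.069 m and y of wide_roll in the frame of roll_board between -0.015 and 0.015 m and z of wide_roll in the frame of roll_board between 0.043 and 0.054 m and angle between the y axis of each of wide_roll, narrow_roll and the y axis of roll_board, either way round below 0.2 rad and contact force between each of wide_roll, narrow_roll and the fingers below 0.05 N and linear speed of each of wide_roll, narrow_roll below 0.01 m/s and x of narrow_roll in the frame of roll_board between -0.02 and 0.03 m and y of narrow_roll in the frame of roll_board between -0.015 and 0.015 m and z of narrow_roll in the frame of roll_board between 0.043 and 0.054 m and horizontal distance between narrow_roll and wide_roll below 0.087 m), for 0.2 s.
3. the wedge stands on the board, let go, its slope against the narrow roll and the whole row tight, the small roll not yet on top (x of wide_roll in the frame of roll_board between -0.088 and -0.076 m and y of wide_roll in the frame of roll_board between -0.015 and 0.015 m and z of wide_roll in the frame of roll_board between 0.043 and 0.054 m and angle between the y axis of each of wide_roll, narrow_roll and the y axis of roll_board, either way round below 0.2 rad and contact force between each of wide_roll, narrow_roll, chock and the fingers below 0.05 N and linear speed of each of wide_roll, narrow_roll, chock below 0.01 m/s and x of narrow_roll in the frame of roll_board between -0.02 and 0.03 m and y of narrow_roll in the frame of roll_board between -0.015 and 0.015 m and z of narrow_roll in the frame of roll_board between 0.043 and 0.054 m and horizontal distance between narrow_roll and wide_roll below 0.08 m and y of chock in the frame of roll_board between -0.015 and 0.015 m and z of chock in the frame of roll_board between 0.008 and 0.018 m and angle between chock's own z axis and vertical below 0.12 rad and angle between the x axis of chock and the x axis of roll_board, either way round below 0.2 rad and x of narrow_roll in the frame of chock between -0.0605 and -0.045 m and height (world z) of small_roll below 0.075 m), for 0.2 s.
At the end, for the whole second after the job is handed in: Wide roll within 8 mm of the stop, narrow roll within 8 mm of it, wedge within 8 mm of that, thin edge to it; small roll on top resting on both. All within 15 mm (small roll 12) of the board's middle line, square within 0.2 rad, let go, at rest (x of wide_roll in the frame of roll_board between -0.088 and -0.076 m and y of wide_roll in the frame of roll_board between -0.015 and 0.015 m and z of wide_roll in the frame of roll_board between 0.043 and 0.054 m and angle between the y axis of each of wide_roll, narrow_roll, small_roll and the y axis of roll_board, either way round below 0.2 rad and contact force between each of wide_roll, narrow_roll, chock, small_roll and the fingers below 0.05 N and linear speed of each of wide_roll, narrow_roll, chock, small_roll below 0.01 m/s and x of narrow_roll in the frame of roll_board between -0.02 and 0.03 m and y of narrow_roll in the frame of roll_board between -0.015 and 0.015 m and z of narrow_roll in the frame of roll_board between 0.043 and 0.054 m and horizontal distance between narrow_roll and wide_roll below 0.08 m and y of chock in the frame of roll_board between -0.015 and 0.015 m and z of chock in the frame of roll_board between 0.008 and 0.018 m and angle between chock's own z axis and vertical below 0.12 rad and angle between the x axis of chock and the x axis of roll_board, either way round below 0.2 rad and x of narrow_roll in the frame of chock between -0.0605 and -0.045 m and y of small_roll in the frame of roll_board between -0.012 and 0.012 m and z of small_roll in the frame of roll_board between 0.09 and 0.108 m and distance between small_roll and wide_roll below 0.068 m and distance between small_roll and narrow_roll below 0.068 m and contact force between small_roll and wide_roll above 0.03 N and contact force between small_roll and narrow_roll above 0.03 N); the robot touches nothing.
It fails at once if a miniature bottle is knocked over or shifted more than 25 mm (distance of any of miniature0, miniature1 from where it was at the start of the episode above 0.025 m or angle between any of miniature0, miniature1's own z axis and vertical above 0.5 rad).
It fails at once if the bottle stopper is knocked over or shifted more than 25 mm (distance of stopper from where it was at the start of the episode above 0.025 m or angle between stopper's own z axis and vertical above 0.5 rad).
It also fails if it takes over 112 s, if anything falls off the work surface, if the arm or the gripper's body presses on something with over 40 N, if the wrist force passes 120 N, or if a joint passes its speed limit or range.

## Working session

There is one attempt and no reset: what is moved stays moved. The work goes in short steps, Python scripts to look and compute and a tool call to move; the robot and the scene stay as the last step left them, time stands still between calls to the robot, and variables do not carry over. Pictures are saved under pics/ and viewed, and the job is handed in when it is done.

Besides the shell and the picture viewer there is one more tool, called in YAML: its name, and indented under it one key for each argument. send_rows: Moves the arm, as the interface text tells. Its arguments: {"type":"object","properties":{"commands":{"type":"array","items":{"type":"array","items":{"type":"number"}}},"newtons":{"type":"number"}},"required":["commands"]}

```bash
mkdir -p pics; ls; python3 - <<'E'
from workcell import r
import cv2
print(r.sense())
for n in ["side","top","wrist"]:
    c=r.camera(n); cv2.imwrite(f"pics/{n}0.png",c["color"][:,:,::-1])
    print(n,c["K"],c["D"],c["R"],c["t"])
E
```

```text
pics
{'clock': 0.0, 'q': array([-1.49742655e+00,  3.13463511e-01,  1.49845921e+00, -3.12158565e-06,
        1.33101364e+00, -2.23394794e-01]), 'qd': array([ 0.00135601,  0.00090592, -0.000712  ,  0.00223605, -0.00054849,
       -0.00024678]), 'joint_efforts': array([-1.00289275e-03, -4.12261891e+01, -2.59745389e+01, -2.23380748e-04,
        4.12964364e-03, -1.04607957e-05]), 'position': array([ 0.15349239, -0.50175029,  0.20901986]), 'tcp_rot': array([ 9.89011254e-01,  1.47838721e-01,  4.88384101e-05, -6.70076022e-04]), 'ft_force': array([ 0.4901514 , -0.08820667,  0.28611987]), 'wrist_torque': array([0.01014328, 0.00835157, 0.03396781]), 'opening': 0.08526096574193673}
side [[529.28590771   0.         268.61684306]
 [  0.         529.28590771 210.52961366]
 [  0.           0.           1.        ]] [-0.03558572  0.          0.          0.          0.        ] [[ 0.92869811 -0.3704906  -0.01601677]
 [-0.21437536 -0.50112337 -0.83840239]
 [ 0.30259382  0.78205632 -0.54481638]] [-0.52072794  0.17286919  0.90428806]
top [[531.68470357   0.         279.42267814]
 [  0.         531.68470357 214.32044592]
 [  0.           0.           1.        ]] [-0.01534959  0.          0.          0.          0.        ] [[-0.01723701 -0.99985039  0.00144237]
 [-0.97922339  0.01658986 -0.20210473]
 [ 0.20205056 -0.00489609 -0.97936285]] [0.01953898 0.55205515 1.25373737]
wrist [[336.89069908   0.         277.69699858]
 [  0.         336.89069908 209.15096772]
 [  0.           0.           1.        ]] [-0.01383886  0.          0.          0.          0.        ] [[ 0.29225124 -0.95634087 -0.00116588]
 [-0.90700127 -0.27755951  0.31671661]
 [-0.30321264 -0.09150337 -0.94851949]] [-0.5235573  -0.04003621  0.38161641]
```

View pics/top0.png

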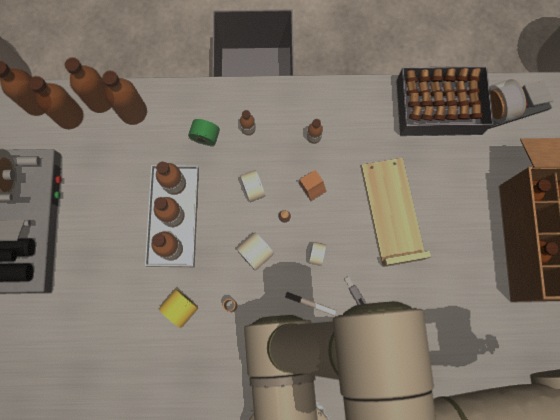

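View pics/side0.png

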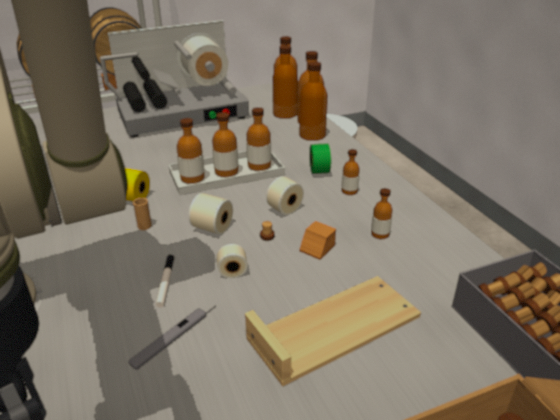

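View pics/wrist0.png

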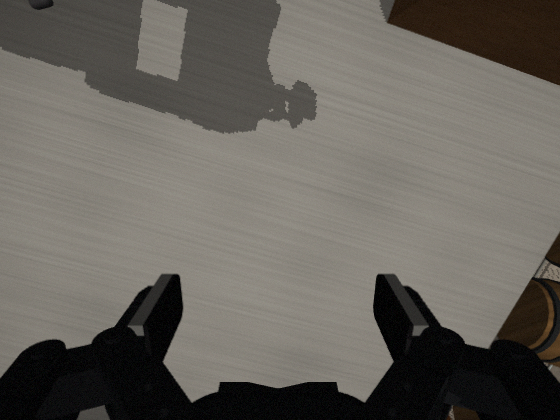

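```bash
cat > h.py <<'E'
import numpy as np, cv2
from workcell import r
def ray(c,uv):
    p=cv2.undistortPoints(np.array(uv,float).reshape(-1,1,2),c["K"],np.array(c["D"]))[:,0]
    d=np.c_[p,np.ones(len(p))]@c["R"]   # R^T d
    o=-c["R"].T@c["t"]
    return o,d
def plane(c,uv,z):
    o,d=ray(c,uv); return o+d*((z-o[2])/d[:,2])[:,None]
def proj(c,X):
    rv,_=cv2.Rodrigues(c["R"]); return cv2.projectPoints(np.array(X,float).reshape(-1,1,3),rv,c["t"],c["K"],np.array(c["D"]))[0][:,0]
E
python3 - <<'E'
import cv2
a=cv2.imread("pics/top0.png")
cv2.imwrite("pics/tz.png",cv2.resize(a[140:290,220:440],None,fx=3.6,fy=3.6,interpolation=cv2.INTER_CUBIC))
a=cv2.imread("pics/side0.png")
cv2.imwrite("pics/sz.png",cv2.resize(a[160:300,180:350],None,fx=4.2,fy=4.2,interpolation=cv2.INTER_CUBIC))
E
```

```text
(no output)
```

View pics/tz.png

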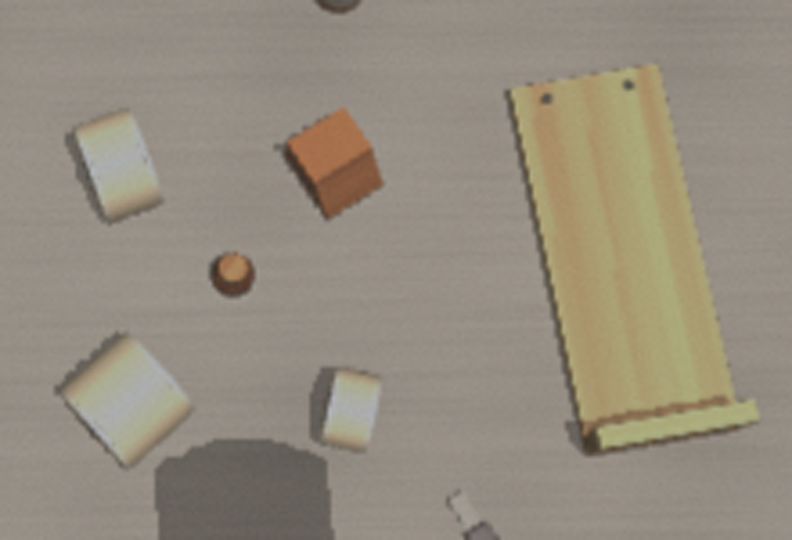

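View pics/sz.png

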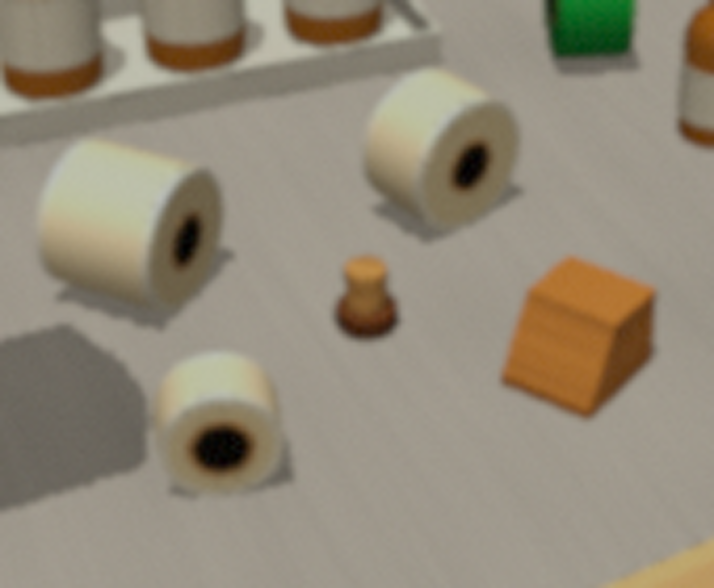

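```bash
python3 - <<'E'
from h import *
import pickle
cs={n:r.camera(n) for n in ["top","side"]}
pickle.dump(cs,open("cs0.pkl","wb"))
T=cs["top"]; S=cs["side"]
print("cam",-T["R"].T@T["t"],-S["R"].T@S["t"])
a=T["color"]; hsv=cv2.cvtColor(a,cv2.COLOR_RGB2HSV)
# sample colours
for p in [(256,251),(240,250),(270,262),(253,186),(318,253),(308,253),(290,240),(313,180),(316,195),(395,200)]:
    print(p,a[p[1],p[0]],hsv[p[1],p[0]])
E
```

```text
cam [0.28760377 0.01651595 1.33940858] [ 0.24702597 -0.8135002   0.62926451]
(256, 251) [171 172 171] [ 60   1 172]
(240, 250) [169 161 138] [ 22  47 169]
(270, 262) [150 143 133] [ 18  29 150]
(253, 186) [171 173 168] [ 42   7 173]
(318, 253) [173 173 172] [ 30   1 173]
(308, 253) [99 95 89] [18 26 99]
(290, 240) [149 141 133] [ 15  27 149]
(313, 180) [165 112  76] [ 12 138 165]
(316, 195) [122  82  58] [ 11 134 122]
(395, 200) [169 159 115] [ 24  81 169]
```

```bash
python3 - <<'E'
from h import *
import pickle
cs=pickle.load(open("cs0.pkl","rb")); T=cs["top"]
a=cv2.resize(T["color"],None,fx=4,fy=4,interpolation=cv2.INTER_CUBIC); hsv=cv2.cvtColor(a,cv2.COLOR_RGB2HSV).astype(int)
H,Sa,V=hsv[...,0],hsv[...,1],hsv[...,2]
def up(p): return (np.array(p)+.5)/4-.5
out=a.copy()
def seg(m,box):
    z=np.zeros(m.shape,np.uint8);x0,y0,x1,y1=[4*b for b in box];z[y0:y1,x0:x1]=m[y0:y1,x0:x1]*255
    z=cv2.morphologyEx(z,cv2.MORPH_OPEN,np.ones((7,7)));z=cv2.morphologyEx(z,cv2.MORPH_CLOSE,np.ones((9,9)))
    c=max(cv2.findContours(z,0,2)[0],key=cv2.contourArea); cv2.drawContours(out,[c],-1,(255,0,0),1); return c
roll=(V>158)|((Sa>36)&(V>110))
for n,box,R in [("wide",(230,225,280,275),.036),("narrow",(235,165,270,206),.036),("small",(300,236,332,270),.027)]:
    c=seg(roll,box); rc=cv2.minAreaRect(c); b=up(cv2.boxPoints(rc))
    ctr=plane(T,up([rc[0]]),R)[0]; m=cv2.moments(c); cen=plane(T,up([[m['m10']/m['m00'],m['m01']/m['m00']]]),R)[0]
    P=plane(T,b,R); e=[P[1]-P[0],P[2]-P[1]]
    print(n,"rect",ctr.round(4),"cen",cen.round(4),[(round(np.linalg.norm(v)*1e3,1),round(np.degrees(np.arctan2(v[1],v[0]))%180,1)) for v in e])
wood=(Sa>110)&(H<16)
c=seg(wood,(295,165,332,205)); ap=cv2.approxPolyDP(c,10,True)[:,0]; print("chock",up(ap).round(1).tolist())
c=seg((Sa>110)&(H<16)&(V>142),(295,165,332,205)); ap=cv2.approxPolyDP(c,10,True)[:,0]; print("chocktop",up(ap).round(1).tolist(),plane(T,up(ap),.042).round(4).tolist())
rc=cv2.minAreaRect(c); print(plane(T,up([rc[0]]),.042)); P=plane(T,up(cv2.boxPoints(rc)),.042); print(P.round(4).tolist())
brd=(Sa>60)&(H>15)&(V>120)
c=seg(brd,(355,150,440,275)); ap=cv2.approxPolyDP(c,12,True)[:,0]; print("board",up(ap).round(1).tolist()); print(plane(T,up(ap),.012).round(4).tolist())
print(plane(T,[(285,215)],.02), "mini", plane(T,[(247,130),(314,138)],0.0))
cv2.imwrite("pics/seg1.png",out[560:1120,880:1760,::-1][:, :800] )
E
```

```text
wide rect [0.4659 0.071  0.036 ] cen [0.4662 0.0707 0.036 ] [(np.float64(66.2), np.float64(131.2)), (np.float64(74.0), np.float64(40.4))]
narrow rect [0.6329 0.0766 0.036 ] cen [0.6334 0.0764 0.036 ] [(np.float64(45.2), np.float64(109.9)), (np.float64(76.4), np.float64(18.9))]
small rect [ 0.4579 -0.0827  0.027 ] cen [ 0.4577 -0.0827  0.027 ] [(np.float64(56.9), np.float64(164.6)), (np.float64(33.8), np.float64(75.0))]
chock [[315.4, 170.4], [299.9, 178.9], [310.1, 199.1], [324.9, 190.9]]
chocktop [[315.4, 170.4], [300.4, 178.4], [306.9, 189.4], [321.6, 181.1]] [[0.6675, -0.0831, 0.042], [0.6471, -0.0445, 0.042], [0.6182, -0.0601, 0.042], [0.639, -0.098, 0.042]]
[[ 0.64292714 -0.07129676  0.042     ]]
[[0.6456, -0.0421, 0.042], [0.6711, -0.0829, 0.042], [0.6402, -0.1005, 0.042], [0.615, -0.0598, 0.042]]
board [[401.9, 157.6], [361.4, 164.6], [380.4, 255.1], [386.6, 263.9], [429.4, 255.9], [423.1, 249.1]]
[[0.7071, -0.3123, 0.012], [0.6898, -0.2055, 0.012], [0.4525, -0.2418, 0.012], [0.4302, -0.2563, 0.012], [0.4485, -0.3651, 0.012], [0.4658, -0.3505, 0.012]]
[[ 0.55781174 -0.00417644  0.02      ]] mini [[ 0.7944032   0.09211261  0.        ]
 [ 0.76902421 -0.08543163  0.        ]]
```

View pics/seg1.png

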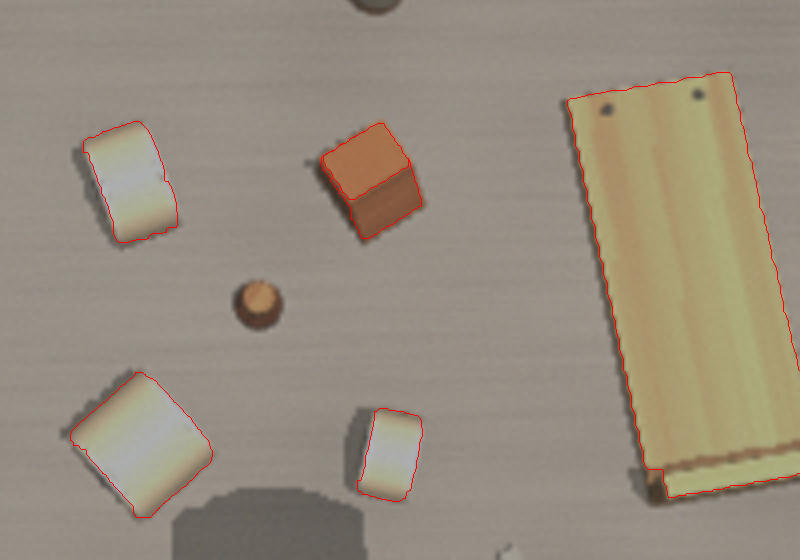

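```bash
python3 - <<'E'
from h import *
import pickle
cs=pickle.load(open("cs0.pkl","rb")); T=cs["top"];S=cs["side"]
P=plane(T,[(386.6,263.9),(429.4,255.9),(423.1,249.1),(382.5,257)],.057); print(P)
def F(c,y):
    y=np.radians(y);return lambda X:np.array(c)+np.array([X[0]*np.cos(y)-X[1]*np.sin(y),X[0]*np.sin(y)+X[1]*np.cos(y),X[2]])
f=F([0.5651,-0.28,0],9)
pts=[f(p) for p in [(.135,.055,.012),(.135,-.055,.012),(-.135,.055,.057),(-.135,-.055,.057),(-.12,.055,.057),(-.12,-.055,.057)]]
print(proj(T,pts).round(1).tolist()); 
s=S["color"].copy(); 
def dot(X,col):
    for u in proj(S,X): cv2.circle(big,tuple(int(v*1.4) for v in u),2,col,-1)
big=cv2.resize(s,None,fx=1.4,fy=1.4)
dot(pts,(255,0,0)); dot([[.4662,.0708,.036],[.6331,.0765,.036],[.4578,-.0827,.027]],(0,0,255))
# end faces
for c,yaw,w,col in [((.4662,.0708,.036),40.8,.031,(0,255,0)),((.6331,.0765,.036),19.4,.021,(0,255,0)),((.4578,-.0827,.027),-15.2,.016,(0,255,0))]:
    dot([F(c,yaw)((0,-w,0))],col)
g=F((.6345,-.0755,0),31)
print(31)
dot([[.6675,-.0831,.042],[.6471,-.0445,.042],[.6182,-.0601,.042],[.639,-.098,.042]],(255,0,255))
cv2.imwrite("pics/chk.png",big[:,:,::-1])
E
```

```text
[[ 0.42535184 -0.24698843  0.057     ]
 [ 0.44294749 -0.35218545  0.057     ]
 [ 0.45983426 -0.33803833  0.057     ]
 [ 0.4422797  -0.23799641  0.057     ]]
[[361.0, 164.6], [402.2, 157.6], [386.6, 264.8], [430.8, 256.9], [385.3, 258.7], [429.4, 250.9]]
31
```

View pics/chk.png

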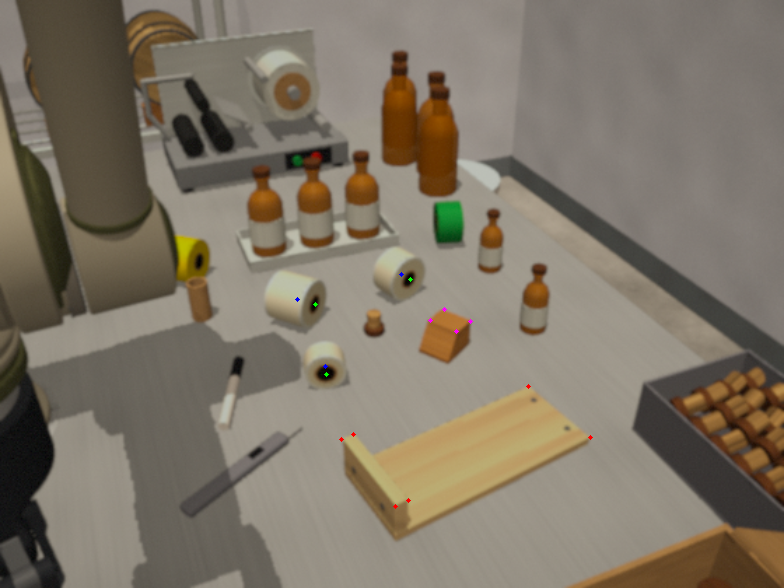

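```bash
cat >> h.py <<'E'
from scipy.spatial.transform import Rotation as Ro
BC=np.array([.5651,-.28]);BY=9.0
def bd(x,y=0):
    t=np.radians(BY); return BC+np.array([x*np.cos(t)-y*np.sin(t),x*np.sin(t)+y*np.cos(t)])
def down(psi):
    t=np.radians(psi); X=[np.cos(t),np.sin(t),0];Y=[np.sin(t),-np.cos(t),0];Z=[0,0,-1]
    return Ro.from_matrix(np.array([X,Y,Z]).T)
def go(*targets):
    s=r.sense(); Rc=Ro.from_quat(s["tcp_rot"])
    M=Rc.as_matrix()
    print("clock %.2f pos"%s["clock"],s["position"].round(4),"psi %.1f"%np.degrees(np.arctan2(M[1,0],M[0,0])),"F",s["ft_force"].round(1),"open %.4f"%s["opening"],"q6 %.2f"%s["q"][5])
    for x,y,z,psi in targets:
        d=Rc.inv().apply(np.array([x,y,z])-s["position"])/.04
        w=(Rc.inv()*down(psi)).as_rotvec()
        print(np.r_[d,w].round(3).tolist(),"dist rows %.1f"%(np.linalg.norm(d)*.04/.0417))
E
python3 - <<'E'
from h import *
go((.466,.071,.15,40.8),(.466,.071,.02,40.8))
E
```

```text
clock 0.25 pos [ 0.1535 -0.5019  0.2093] psi 17.0 F [-0.3  1.2 -0.5] open 0.0854 q6 -0.22
[11.659, -11.411, 1.492, -0.001, -0.0, -0.415] dist rows 15.7
[11.659, -11.409, 4.742, -0.001, -0.0, -0.415] dist rows 16.3
```

send_rows:
  commands:
    - [11.66,-11.41,1,0,0,-0.415,-1]
    - [11.66,-11.41,1,0,0,-0.415,-1]
    - [11.66,-11.41,1,0,0,-0.415,-1]
    - [11.66,-11.41,1,0,0,-0.415,-1]
    - [11.66,-11.41,1,0,0,-0.415,-1]
    - [11.66,-11.41,1,0,0,-0.415,-1]
    - [11.66,-11.41,1,0,0,-0.415,-1]
    - [11.66,-11.41,1,0,0,-0.415,-1]

```text
clock: 0.92
position: [0.3133, -0.2081, 0.1892]
tcp_rot: [0.937, 0.348, 0.0, 0.0]
ft_force: [1.2, -0.4, 0.2]
opening: 0.0854
```

```bash
python3 - <<'E'
from h import *
go((.466,.071,.15,40.8),(.466,.071,.02,40.8))
E
```

```text
clock 0.92 pos [ 0.3133 -0.2081  0.1892] psi 40.7 F [ 1.2 -0.4  0.2] open 0.0854 q6 -0.04
[7.448, -2.795, 0.979, 0.001, 0.0, -0.001] dist rows 7.7
[7.448, -2.797, 4.229, 0.001, 0.0, -0.001] dist rows 8.6
```

send_rows:
  commands:
    - [7.4,-2.8,1,0,0,0,-1]
    - [7.4,-2.8,1,0,0,0,-1]
    - [7.4,-2.8,1,0,0,0,-1]
    - [7.4,-2.8,1,0,0,0,-1]
    - [7.4,-2.8,1,0,0,0,-1]
    - [7.4,-2.8,1,0,0,0,-1]
    - [7.4,-2.8,1,0,0,0,-1]
    - [7.4,-2.8,1,0,0,0,-1]

```text
clock: 1.58
position: [0.4646, 0.0714, 0.1487]
tcp_rot: [0.937, 0.349, 0.0, -0.0]
ft_force: [0.1, -0.1, 0.1]
opening: 0.0858
```

send_rows:
  commands:
    - [0,0,0,0,0,0,-1]
    - [0,0,0,0,0,0,-1]

```text
clock: 1.75
position: [0.4637, 0.069, 0.1487]
tcp_rot: [0.937, 0.35, -0.001, -0.0]
ft_force: [0.4, -0.6, -0.2]
opening: 0.0856
```

```bash
python3 - <<'E'
from h import *
go((.466,.071,.02,40.8))
c=r.camera("wrist"); cv2.imwrite("pics/w1.png",c["color"][:,:,::-1]); print(proj(c,[[.4662,.0708,.036],[.4662,.0708,.072],[.5578,-.004,.034]]))
E
```

```text
clock 1.75 pos [0.4637 0.069  0.1487] psi 40.9 F [ 0.4 -0.6 -0.2] open 0.0856 q6 0.75
[0.078, 0.002, 3.219, -0.001, 0.001, 0.002] dist rows 3.1
[[278.5410078  194.92199606]
 [278.64388004 208.15497797]
 [416.35344632 171.31319331]]
```

View pics/w1.png

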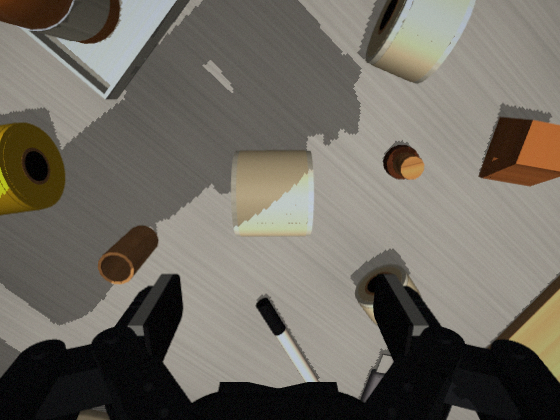

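send_rows:
  commands:
    - [0.08,0,1.0,0,0,0,-1]
    - [0.08,0,2.0,0,0,0,-1]
    - [0.08,0,2.8,0,0,0,-1]
    - [0.08,0,3.35,0,0,0,-1]
    - [0.08,0,3.35,0,0,0,-1]

```text
clock: 2.22
position: [0.4636, 0.0692, 0.012]
tcp_rot: [0.938, 0.347, -0.003, -0.002]
ft_force: [-0.2, 1.1, -0.4]
opening: 0.0852
```

send_rows:
  commands:
    - [0,0,0,0,0,0,1]
    - [0,0,0,0,0,0,1]
    - [0,0,0,0,0,0,1]
    - [0,0,0,0,0,0,1]
    - [0,0,0,0,0,0,1]
    - [0,0,0,0,0,0,1]
  newtons: 30

```text
clock: 2.72
position: [0.4675, 0.0698, 0.0171]
tcp_rot: [0.937, 0.348, 0.001, 0.001]
ft_force: [-1.5, -1.4, 9.0]
opening: 0.0617
```

```bash
python3 - <<'E'
from h import *
go((.466,.071,.18,9))
E
```

```text
clock 2.72 pos [0.4675 0.0698 0.0171] psi 40.8 F [-1.5 -1.4  9. ] open 0.0617 q6 0.76
[-0.0, -0.034, -4.074, 0.002, -0.003, 0.555] dist rows 3.9
```

send_rows:
  commands:
    - [0,0,-0.5,0,0,0,1]
    - [0,0,-1.3,0,0,0,1]
    - [0,0,-2.3,0,0,0.1,1]
    - [0,0,-3.3,0,0,0.2,1]
    - [0,0,-4,0,0,0.3,1]
    - [0,0,-4,0,0,0.3,1]
    - [0,0,-4,0,0,0.3,1]

```text
clock: 3.3
position: [0.4668, 0.0702, 0.1768]
tcp_rot: [0.979, 0.205, 0.002, 0.001]
ft_force: [-1.4, -0.1, -3.1]
opening: 0.0615
```

```bash
python3 - <<'E'
from h import *
c=r.camera("wrist"); cv2.imwrite("pics/w2.png",c["color"][:,:,::-1])
print(bd(-.082))
go((*bd(-.082),.18,9))
E
```

```text
[ 0.48410956 -0.29282763]
clock 3.35 pos [0.466  0.0702 0.1752] psi 23.7 F [ 1.   0.5 -2.3] open 0.0615 q6 1.06
[-3.229, 8.495, -0.118, 0.0, -0.0, 0.256] dist rows 8.7
```

View pics/w2.png

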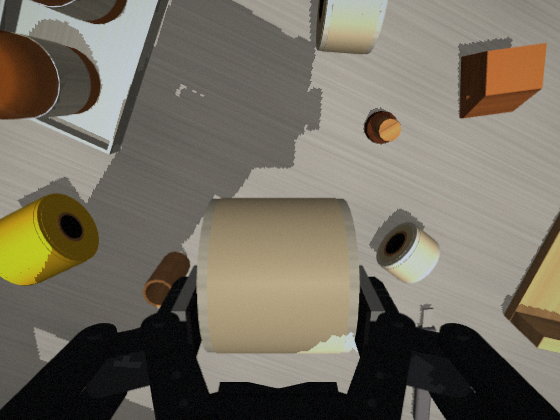

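send_rows:
  commands:
    - [-3.2,8.45,0,0,0,0.256,1]
    - [-3.2,8.45,0,0,0,0.256,1]
    - [-3.2,8.45,0,0,0,0.256,1]
    - [-3.2,8.45,0,0,0,0.256,1]
    - [-3.2,8.45,0,0,0,0.256,1]
    - [-3.2,8.45,0,0,0,0.256,1]
    - [-3.2,8.45,0,0,0,0.256,1]
    - [-3.2,8.45,0,0,0,0.256,1]

```text
clock: 4.02
position: [0.4818, -0.2644, 0.1735]
tcp_rot: [0.997, 0.078, -0.001, -0.001]
ft_force: [1.1, 0.3, -2.1]
opening: 0.0614
```

```bash
python3 - <<'E'
from h import *
go((*bd(-.08),.1,9))
E
```

```text
clock 4.02 pos [ 0.4818 -0.2644  0.1735] psi 9.0 F [ 1.1  0.3 -2.1] open 0.0614 q6 0.70
[-0.002, 0.716, 1.835, -0.002, 0.002, -0.0] dist rows 1.9
```

send_rows:
  commands:
    - [0,0.6,0.5,0,0,0,1]
    - [0,0.6,1.2,0,0,0,1]
    - [0,0.6,1.8,0,0,0,1]
    - [0,0.6,1.8,0,0,0,1]
    - [0,0.6,1.8,0,0,0,1]

```text
clock: 4.43
position: [0.4858, -0.2857, 0.1018]
tcp_rot: [0.997, 0.078, -0.001, -0.002]
ft_force: [-0.2, -0.3, -0.8]
opening: 0.0617
```

```bash
python3 - <<'E'
from h import *
go((*bd(-.08),.031,9))
E
```

```text
clock 4.43 pos [ 0.4858 -0.2857  0.1018] psi 9.0 F [-0.2 -0.3 -0.8] open 0.0617 q6 0.67
[-0.014, 0.176, 1.769, -0.003, 0.003, -0.001] dist rows 1.7
```

send_rows:
  commands:
    - [0,0.17,0.4,0,0,0,1]
    - [0,0.17,0.9,0,0,0,1]
    - [0,0.17,1.3,0,0,0,1]
    - [0,0.17,1.55,0,0,0,1]
    - [0,0.17,1.65,0,0,0,1]
    - [0,0.17,1.7,0,0,0,1]
    - [0,0.17,1.75,0,0,0,1]
    - [0,0.17,1.75,0,0,0,1]

```text
clock: 5.1
position: [0.488, -0.2933, 0.0339]
tcp_rot: [0.997, 0.078, 0.0, 0.0]
ft_force: [0.6, -0.1, -1.2]
opening: 0.0612
```

```bash
python3 - <<'E'
from h import *
go((*bd(-.08),.03,9))
c=r.camera("side"); cv2.imwrite("pics/s2.png",cv2.resize(c["color"][200:400,180:440,::-1],None,fx=3,fy=3,interpolation=2))
E
```

```text
clock 5.10 pos [ 0.488  -0.2933  0.0339] psi 8.9 F [ 0.6 -0.1 -1.2] open 0.0612 q6 0.67
[-0.044, -0.026, 0.097, 0.001, -0.001, -0.001] dist rows 0.1
```

View pics/s2.png

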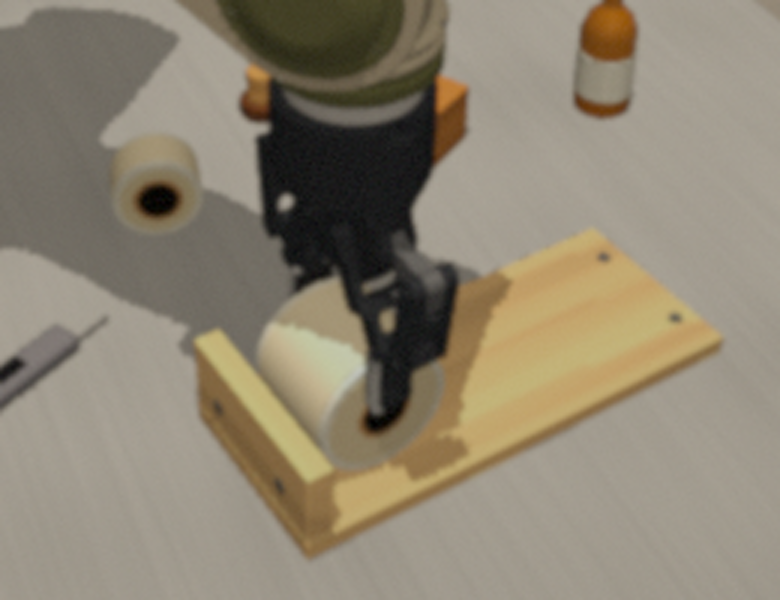

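send_rows:
  commands:
    - [-0.05,-0.02,0.06,0,0,0,1]
    - [-0.07,-0.02,0.09,0,0,0,1]
    - [-0.07,-0.02,0.1,0,0,0,1]
    - [-0.07,-0.02,0.1,0,0,0,1]

```text
clock: 5.48
position: [0.4847, -0.2927, 0.0293]
tcp_rot: [0.997, 0.078, -0.0, -0.0]
ft_force: [1.0, 0.2, -2.5]
opening: 0.0616
```

send_rows:
  commands:
    - [0,0,0,0,0,0,0.2]
    - [0,0,0,0,0,0,-0.6]
    - [0,0,0,0,0,0,-1]
    - [0,0,0,0,0,0,-1]
    - [0,0,-0.3,0,0,0,-1]
    - [0,0,-1.0,0,0,0,-1]
    - [0,0,-2,0,0,0,-1]
    - [0,0,-3,0,0,0,-1]

```text
clock: 6.15
position: [0.4843, -0.2924, 0.1503]
tcp_rot: [0.997, 0.078, -0.001, -0.001]
ft_force: [0.9, -0.6, 0.4]
opening: 0.0853
```

```bash
cat >> h.py <<'E'
def snap(n,i,box=None,f=3):
    c=r.camera(n); im=c["color"]
    if box: x0,y0,x1,y1=box; im=im[y0:y1,x0:x1]
    cv2.imwrite(f"pics/{n}{i}.png",cv2.resize(im[:,:,::-1],None,fx=f,fy=f,interpolation=2)); return c
E
python3 - <<'E'
from h import *
snap("side",3,(180,200,440,400)); 
go((.6331,.0765,.18,19.4))
E
```

```text
clock 6.20 pos [ 0.4871 -0.2947  0.1592] psi 8.9 F [ 1.5 -0.8  8.6] open 0.0853 q6 0.66
[5.052, -8.595, -0.565, 0.011, -0.007, -0.182] dist rows 9.6
```

View pics/side3.png

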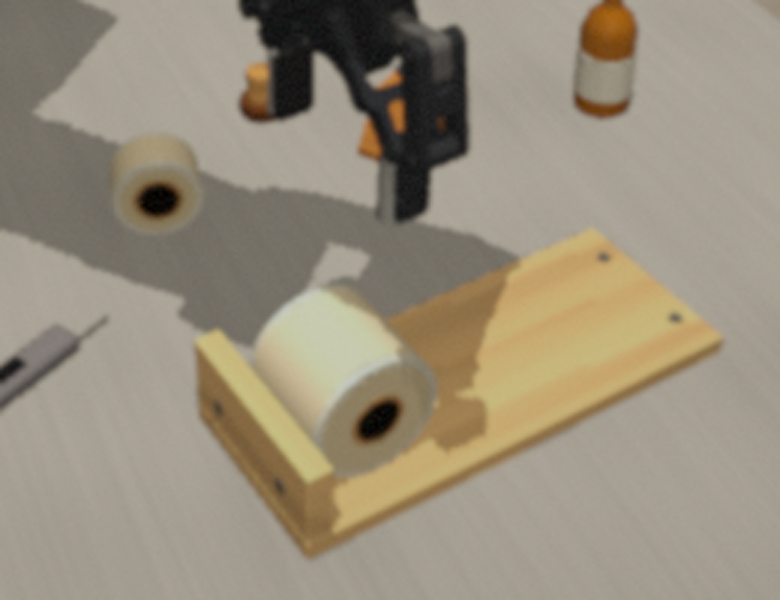

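send_rows:
  commands:
    - [5.05,-8.6,-0.5,0,0,-0.182,-1]
    - [5.05,-8.6,-0.5,0,0,-0.182,-1]
    - [5.05,-8.6,-0.5,0,0,-0.182,-1]
    - [5.05,-8.6,-0.5,0,0,-0.182,-1]
    - [5.05,-8.6,-0.5,0,0,-0.182,-1]
    - [5.05,-8.6,-0.5,0,0,-0.182,-1]
    - [5.05,-8.6,-0.5,0,0,-0.182,-1]
    - [5.05,-8.6,-0.5,0,0,-0.182,-1]

```text
clock: 6.87
position: [0.6072, 0.0191, 0.1661]
tcp_rot: [0.986, 0.168, 0.0, 0.0]
ft_force: [-0.2, -0.9, -0.3]
opening: 0.0853
```

```bash
python3 - <<'E'
from h import *
go((.6331,.0765,.13,19.4))
E
```

```text
clock 6.87 pos [0.6072 0.0191 0.1661] psi 19.4 F [-0.2 -0.9 -0.3] open 0.0853 q6 1.07
[1.085, -1.139, 0.903, 0.0, -0.001, -0.001] dist rows 1.7
```

send_rows:
  commands:
    - [1.05,-1.1,0.3,0,0,0,-1]
    - [1.05,-1.1,0.8,0,0,0,-1]
    - [1.05,-1.1,0.8,0,0,0,-1]
    - [1.05,-1.1,0.8,0,0,0,-1]

```text
clock: 7.2
position: [0.6313, 0.0733, 0.1325]
tcp_rot: [0.986, 0.169, -0.001, -0.0]
ft_force: [0.4, -0.5, 0.2]
opening: 0.0857
```

```bash
python3 - <<'E'
from h import *
go((.6331,.0765,.016,19.4))
snap("wrist",4,None,1)
E
```

```text
clock 7.20 pos [0.6313 0.0733 0.1325] psi 19.5 F [ 0.4 -0.5  0.2] open 0.0857 q6 1.16
[0.077, -0.058, 2.913, -0.001, 0.002, 0.001] dist rows 2.8
```

View pics/wrist4.png

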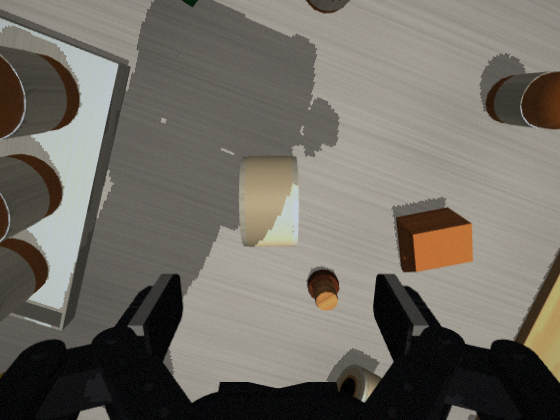

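send_rows:
  commands:
    - [0.08,-0.1,0.9,0,0,0,-1]
    - [0.08,-0.1,1.8,0,0,0,-1]
    - [0.08,-0.1,2.5,0,0,0,-1]
    - [0.08,-0.1,2.88,0,0,0,-1]
    - [0.08,-0.1,2.88,0,0,0,-1]
    - [0.08,-0.1,2.88,0,0,0,-1]

```text
clock: 7.75
position: [0.634, 0.076, 0.0199]
tcp_rot: [0.986, 0.167, 0.001, 0.0]
ft_force: [-0.4, -0.6, 0.5]
opening: 0.085
```

send_rows:
  commands:
    - [0,0,0,0,0,0,1]
    - [0,0,0,0,0,0,1]
    - [0,0,0,0,0,0,1]
    - [0,0,0,0,0,0,1]
    - [0,0,0,0,0,0,1]
    - [0,0,0,0,0,0,1]
    - [0,0,0,0,0,0,1]
    - [0,0,0,0,0,0,1]

```text
clock: 8.42
position: [0.6342, 0.0772, 0.0199]
tcp_rot: [0.986, 0.168, 0.001, 0.0]
ft_force: [-0.6, 0.0, 5.8]
opening: 0.042
```

```bash
python3 - <<'E'
from h import *
go((.6331,.0765,.18,19.4))
E
```

```text
clock 8.42 pos [0.6342 0.0772 0.0199] psi 19.4 F [-0.6  0.   5.8] open 0.0420 q6 1.17
[-0.024, 0.011, -4.003, 0.001, -0.002, -0.001] dist rows 3.8
```

send_rows:
  commands:
    - [0,0,-0.5,0,0,0,1]
    - [0,0,-1.3,0,0,0,1]
    - [0,0,-2.3,0,0,0,1]
    - [0,0,-3.3,0,0,0,1]
    - [0,0,-4,0,0,0,1]
    - [0,0,-4,0,0,0,1]
    - [0,0,-4,0,0,0,1]

```text
clock: 9.0
position: [0.6338, 0.0773, 0.1797]
tcp_rot: [0.986, 0.168, 0.001, 0.0]
ft_force: [-0.6, 0.4, -3.5]
opening: 0.0414
```

```bash
python3 - <<'E'
from h import *
c=snap("side",5,(180,200,440,400));T=snap("top",5,(220,140,440,290),3.6)
import pickle; pickle.dump((c,T),open("c5.pkl","wb"))
go((*bd(0.001),.18,9))
E
```

```text
clock 9.10 pos [0.6327 0.0774 0.1768] psi 19.4 F [-0.5 -1.2 -1.5] open 0.0414 q6 1.17
[-4.531, 7.874, -0.076, -0.001, 0.003, 0.181] dist rows 8.7
```

View pics/top5.png

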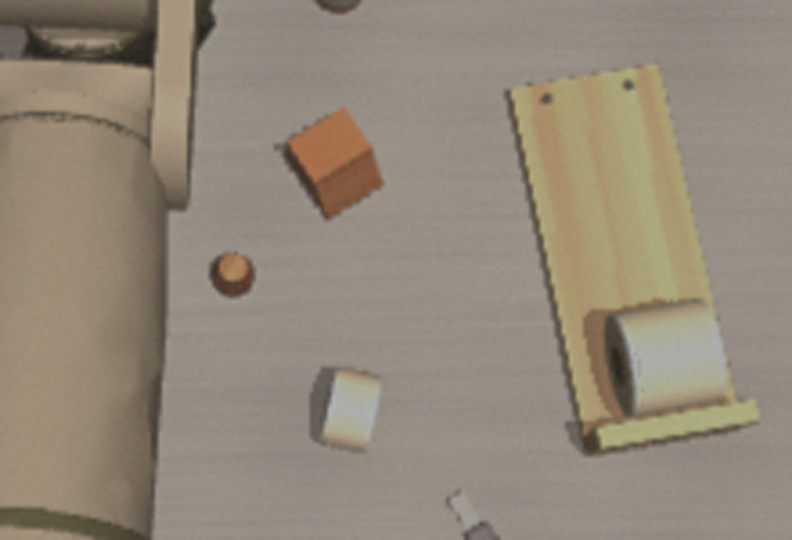

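View pics/side5.png

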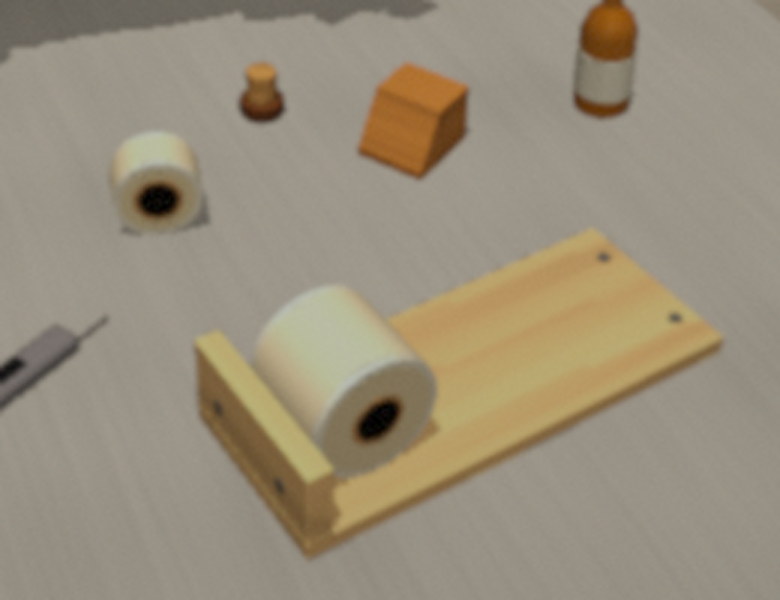

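```bash
cat >> h.py <<'E'
def tob(p):
    t=np.radians(BY); d=np.asarray(p)[...,:2]-BC; return np.stack([d[...,0]*np.cos(t)+d[...,1]*np.sin(t),-d[...,0]*np.sin(t)+d[...,1]*np.cos(t)],-1)
E
python3 - <<'E'
from h import *
import pickle
S,T=pickle.load(open("c5.pkl","rb"))
print(tob(plane(S,[(306.0-.3,340-.3)],.048)))
a=cv2.resize(T["color"],None,fx=4,fy=4,interpolation=2)
# top corners of roll in zoom px
P=np.array([(612,318),(697,300),(727,402),(637,417)])/3.6+[220,140]-.4
print(tob(plane(T,P,.048)), tob(plane(T,[P.mean(0)],.048)))
E
```

```text
[[-0.07983813 -0.03111975]]
[[-0.046469    0.02620575]
 [-0.04432949 -0.03414924]
 [-0.11679553 -0.03852998]
 [-0.11615547  0.02409979]] [[-0.08112289 -0.00556319]]
```

send_rows:
  commands:
    - [-4.57,7.87,0,0,0,0.181,1]
    - [-4.57,7.87,0,0,0,0.181,1]
    - [-4.57,7.87,0,0,0,0.181,1]
    - [-4.57,7.87,0,0,0,0.181,1]
    - [-4.57,7.87,0,0,0,0.181,1]
    - [-4.57,7.87,0,0,0,0.181,1]
    - [-4.57,7.87,0,0,0,0.181,1]
    - [-4.57,7.87,0,0,0,0.181,1]

```text
clock: 9.77
position: [0.5697, -0.2516, 0.1766]
tcp_rot: [0.997, 0.078, -0.001, -0.001]
ft_force: [1.7, -0.3, -0.8]
opening: 0.042
```

```bash
python3 - <<'E'
from h import *
go((*bd(-.001),.11,9))
E
```

```text
clock 9.77 pos [ 0.5697 -0.2516  0.1766] psi 9.0 F [ 1.7 -0.3 -0.8] open 0.0420 q6 0.81
[-0.244, 0.687, 1.665, -0.003, 0.003, -0.0] dist rows 1.7
```

send_rows:
  commands:
    - [-0.15,0.65,0,0,0,0,1]
    - [-0.15,0.65,0.5,0,0,0,1]
    - [-0.15,0.65,0.9,0,0,0,1]
    - [-0.15,0.65,1.2,0,0,0,1]
    - [-0.15,0.65,1.2,0,0,0,1]
    - [-0.15,0.65,1.2,0,0,0,1]

```text
clock: 10.27
position: [0.5686, -0.2763, 0.1291]
tcp_rot: [0.997, 0.078, -0.001, -0.001]
ft_force: [0.3, 0.1, -1.3]
opening: 0.0416
```

```bash
python3 - <<'E'
from h import *
go((*bd(0),.0325,9))
E
```

```text
clock 10.27 pos [ 0.5686 -0.2763  0.1291] psi 9.0 F [ 0.3  0.1 -1.3] open 0.0416 q6 0.78
[-0.095, 0.083, 2.415, -0.002, 0.002, -0.0] dist rows 2.3
```

send_rows:
  commands:
    - [-0.08,0.08,0.6,0,0,0,1]
    - [-0.08,0.08,1.2,0,0,0,1]
    - [-0.08,0.08,1.8,0,0,0,1]
    - [-0.08,0.08,2.15,0,0,0,1]
    - [-0.08,0.08,2.25,0,0,0,1]
    - [-0.08,0.08,2.3,0,0,0,1]
    - [-0.08,0.08,2.3,0,0,0,1]

```text
clock: 10.85
position: [0.567, -0.2806, 0.0396]
tcp_rot: [0.997, 0.078, 0.0, 0.0]
ft_force: [-0.3, -0.2, -1.8]
opening: 0.042
```

```bash
python3 - <<'E'
from h import *
go((*bd(0),.032,9)); print(tob(r.sense()["position"]))
snap("side",6,(180,200,440,400))
E
```

```text
clock 10.85 pos [ 0.567  -0.2806  0.0396] psi 9.0 F [-0.3 -0.2 -1.8] open 0.0420 q6 0.77
[-0.046, -0.024, 0.189, 0.001, -0.001, -0.0] dist rows 0.2
[ 0.00181738 -0.00093449]
```

View pics/side6.png

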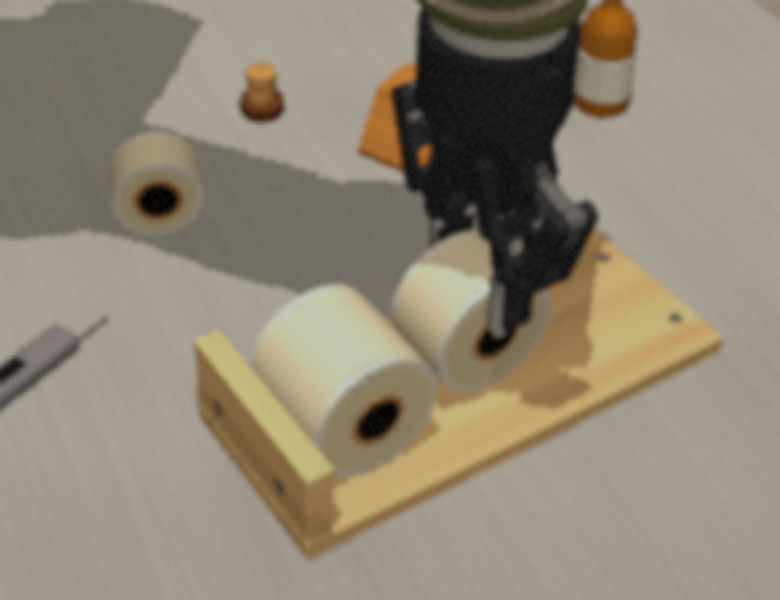

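send_rows:
  commands:
    - [-0.04,0,0.1,0,0,0,1]
    - [-0.05,0,0.15,0,0,0,1]
    - [-0.05,0,0.19,0,0,0,1]
    - [-0.05,0,0.19,0,0,0,1]
    - [-0.05,0,0.19,0,0,0,1]

```text
clock: 11.32
position: [0.5648, -0.2808, 0.0319]
tcp_rot: [0.997, 0.078, 0.0, 0.0]
ft_force: [-1.1, 1.2, 4.9]
opening: 0.0416
```

send_rows:
  commands:
    - [0,0,0,0,0,0,0.4]
    - [0,0,0,0,0,0,0.1]
    - [0,0,0,0,0,0,-0.5]
    - [0,0,0,0,0,0,-1]
    - [0,0,-0.2,0,0,0,-1]
    - [0,0,-1.0,0,0,0,-1]
    - [0,0,-2,0,0,0,-1]
    - [0,0,-3,0,0,0,-1]

```text
clock: 11.98
position: [0.5641, -0.2805, 0.1526]
tcp_rot: [0.997, 0.078, -0.0, -0.0]
ft_force: [0.6, 0.4, -0.1]
opening: 0.0855
```

```bash
python3 - <<'E'
from h import *
S=snap("side",7,(180,200,440,400))
import pickle; pickle.dump(S,open("c7.pkl","wb"))
go((.643,-.0714,.18,28.5))
E
```

```text
clock 12.03 pos [ 0.567  -0.2824  0.1622] psi 9.0 F [ 0.2 -0.6  7.5] open 0.0859 q6 0.77
[2.706, -4.91, -0.466, 0.011, -0.007, -0.34] dist rows 5.4
```

View pics/side7.png

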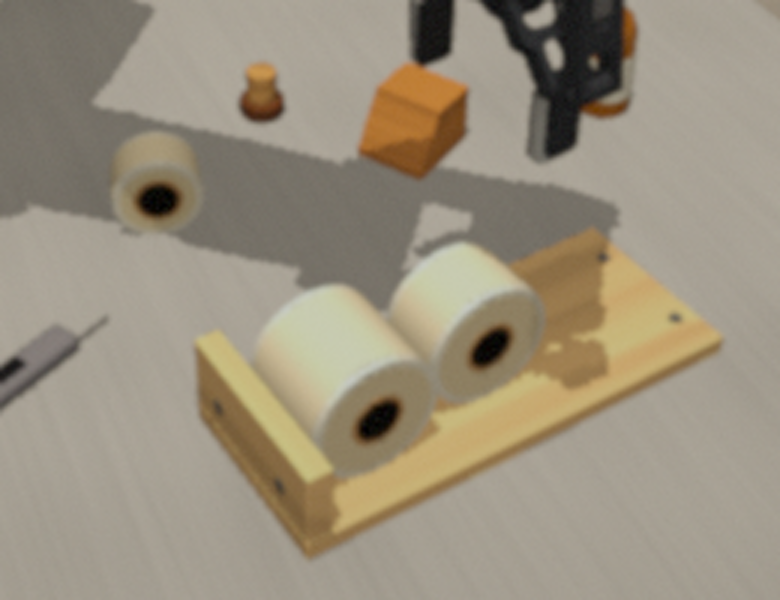

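send_rows:
  commands:
    - [2.7,-4.9,-0.3,0,0,-0.34,-1]
    - [2.7,-4.9,-0.3,0,0,-0.34,-1]
    - [2.7,-4.9,-0.3,0,0,-0.34,-1]
    - [2.7,-4.9,-0.3,0,0,-0.34,-1]
    - [2.7,-4.9,-0.3,0,0,-0.34,-1]
    - [2.7,-4.9,-0.3,0,0,-0.34,-1]
    - [2.7,-4.9,0.2,0,0,-0.34,-1]
    - [2.7,-4.9,0.2,0,0,-0.34,-1]

```text
clock: 12.7
position: [0.6396, -0.069, 0.1403]
tcp_rot: [0.969, 0.247, -0.002, -0.001]
ft_force: [0.1, 0.9, -0.6]
opening: 0.0854
```

```bash
python3 - <<'E'
from h import *
import pickle
S=pickle.load(open("c7.pkl","rb"))
print(tob(plane(S,np.array([(378,420),(491,346)])/3+[179.7,199.7],.048)))
go((.643,-.0714,.014,28.5))
c=snap("wrist",8,None,1); print(proj(c,[[.6675,-.0831,.042],[.6471,-.0445,.042],[.6182,-.0601,.042],[.639,-.098,.042]]))
E
```

```text
[[-0.07983813 -0.03111975]
 [-0.00186743 -0.01944192]]
clock 12.70 pos [ 0.6396 -0.069   0.1403] psi 28.6 F [ 0.1  0.9 -0.6] open 0.0854 q6 0.78
[0.056, 0.103, 3.156, -0.003, 0.003, 0.001] dist rows 3.0
[[310.98923079 181.88820862]
 [256.53347796 181.20136226]
 [257.19031705 219.61195543]
 [309.12601174 219.49060279]]
```

View pics/wrist8.png

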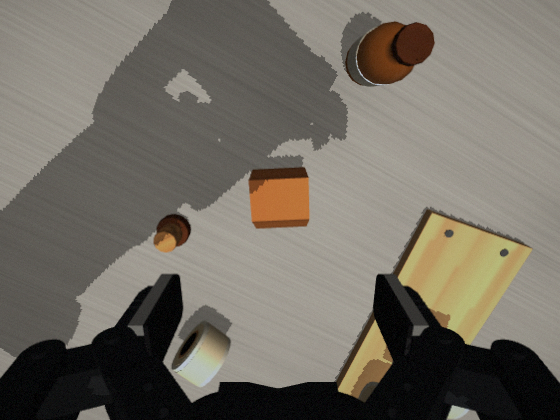

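send_rows:
  commands:
    - [0.06,0.05,0.9,0,0,-0.035,-1]
    - [0.06,0.05,1.8,0,0,-0.035,-1]
    - [0.06,0.05,2.6,0,0,-0.035,-1]
    - [0.06,0.05,3.08,0,0,-0.035,-1]
    - [0.06,0.05,3.08,0,0,-0.035,-1]
    - [0.06,0.05,3.08,0,0,-0.035,-1]

```text
clock: 13.25
position: [0.6438, -0.0719, 0.0206]
tcp_rot: [0.965, 0.262, -0.0, -0.0]
ft_force: [1.1, 0.7, 0.2]
opening: 0.0855
```

send_rows:
  commands:
    - [0,0,0,0,0,0,1]
    - [0,0,0,0,0,0,1]
    - [0,0,0,0,0,0,1]
    - [0,0,0,0,0,0,1]
    - [0,0,0,0,0,0,1]
    - [0,0,0,0,0,0,1]
    - [0,0,0,0,0,0,1]
    - [0,0,0,0,0,0,1]
  newtons: 40

```text
clock: 13.92
position: [0.644, -0.0709, 0.0204]
tcp_rot: [0.965, 0.263, 0.0, 0.0]
ft_force: [-0.5, 1.4, 4.8]
opening: -0.0001
```

```bash
python3 - <<'E'
from h import *
go((.643,-.0714,.18,28.5))
E
```

```text
clock 13.92 pos [ 0.644  -0.0709  0.0204] psi 30.5 F [-0.5  1.4  4.8] open -0.0001 q6 0.75
[-0.026, 0.001, -3.99, 0.001, -0.001, 0.035] dist rows 3.8
```

```bash
python3 - <<'E'
from h import *
snap("wrist",9,None,1);snap("side",9,(180,150,440,350))
E
```

```text
(no output)
```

View pics/wrist9.png

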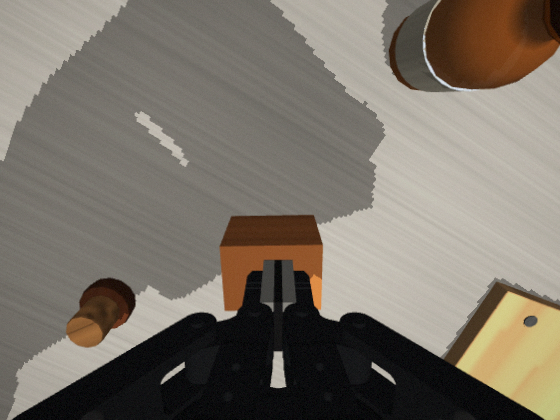

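View pics/side9.png

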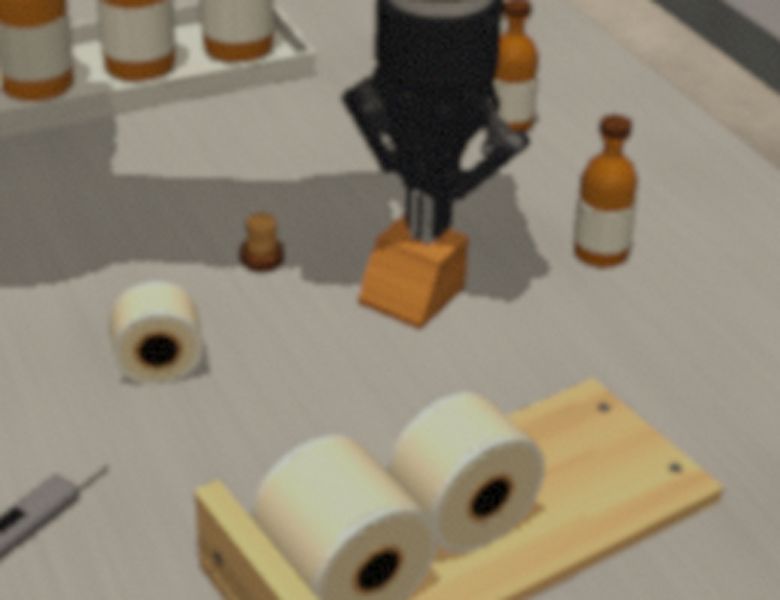

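```bash
python3 - <<'E'
from h import *
s=r.sense(); c=r.camera("side"); w=r.camera("wrist")
p=s["position"]; pts=[p,p+[0,0,.0216],[.644,-.0709,.042]]
print(s["position"],(proj(c,pts)-[180,150])*3, proj(w,pts))
E
```

```text
[ 0.64400573 -0.07090001  0.02039953] [[424.62646733 263.4158796 ]
 [425.92640152 236.20588298]
 [425.918436   236.20727971]] [[278.90781213 257.82903963]
 [279.09594145 278.14425716]
 [279.08989834 278.15379623]]
```

send_rows:
  commands:
    - [0,0,-0.3,0,0,0,1]
    - [0,0,-0.6,0,0,0,1]
    - [0,0,-1.0,0,0,0,1]
    - [0,0,-1.5,0,0,0,1]
    - [0,0,-1.5,0,0,0,1]

```text
clock: 14.53
position: [0.6457, -0.0715, 0.085]
tcp_rot: [0.965, 0.263, 0.003, 0.002]
ft_force: [1.1, -0.4, 1.5]
opening: -0.0
```

```bash
python3 - <<'E'
from h import *
s=r.sense(); p=s["position"]; c=snap("side",10,(180,150,440,350));snap("wrist",10,None,1)
print(p,s["ft_force"],s["opening"],(proj(c,[p])-[180,150])*3)
E
```

```text
[ 0.64568937 -0.07149497  0.08497943] [ 1.13233609 -0.44405347  1.48454117] -1.5481157479264234e-05 [[431.42344077 180.04552683]]
```

View pics/side10.png

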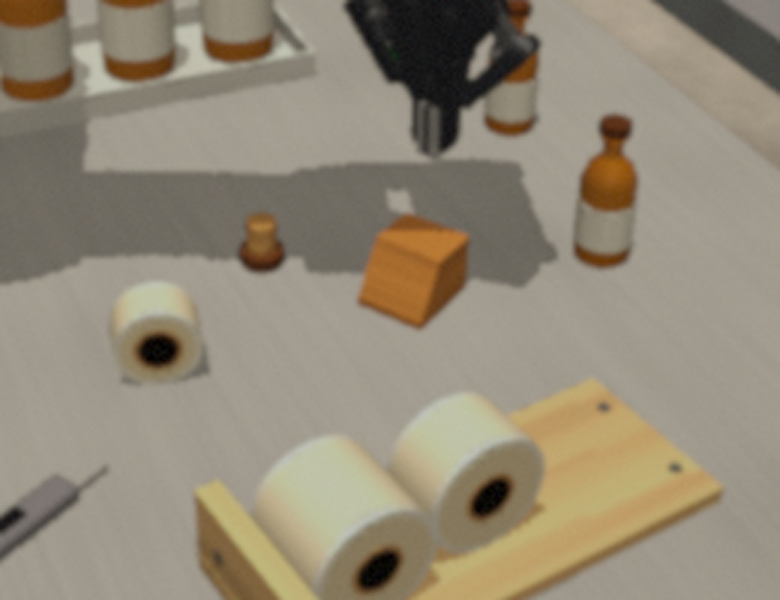

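View pics/wrist10.png

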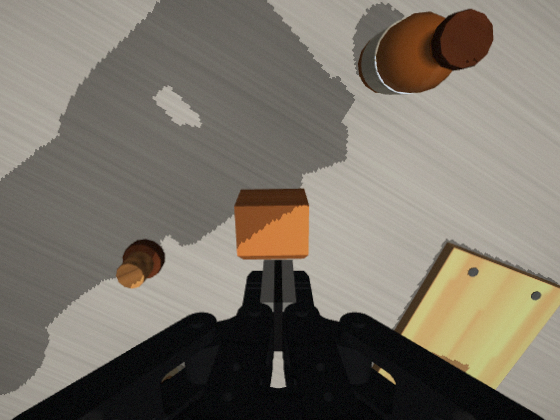

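send_rows:
  commands:
    - [0,0,0,0,0,0,-1]
    - [0,0,0,0,0,0,-1]
    - [0,0,0,0,0,0,-1]
    - [0,0,0,0,0,0,-1]
    - [0,0,0.5,0,0,0,-1]
    - [0,0,1.2,0,0,0,-1]
    - [0,0,1.8,0,0,0,-1]
    - [0,0,1.8,0,0,0,-1]

```text
clock: 15.3
position: [0.6408, -0.0701, 0.0027]
tcp_rot: [0.965, 0.263, -0.004, -0.002]
ft_force: [-0.4, -0.8, -1.1]
opening: 0.0853
```

```bash
python3 - <<'E'
from h import *
s=r.sense(); p=s["position"]; c=snap("side",11,(180,150,440,350));snap("wrist",11,None,1)
print(p,s["ft_force"],s["opening"],(proj(c,[p])-[180,150])*3)
go((.6435,-.0714,-.008,30.5))
E
```

```text
[ 0.64076715 -0.0700686   0.00271861] [-0.39967917 -0.76079848 -1.06154489] 0.08525185952768248 [[418.58444926 285.68601715]]
clock 15.40 pos [ 0.6436 -0.0709  0.0079] psi 30.5 F [0.2 0.3 0. ] open 0.0853 q6 0.75
[-0.009, 0.011, 0.398, -0.001, 0.001, -0.001] dist rows 0.4
```

View pics/side11.png

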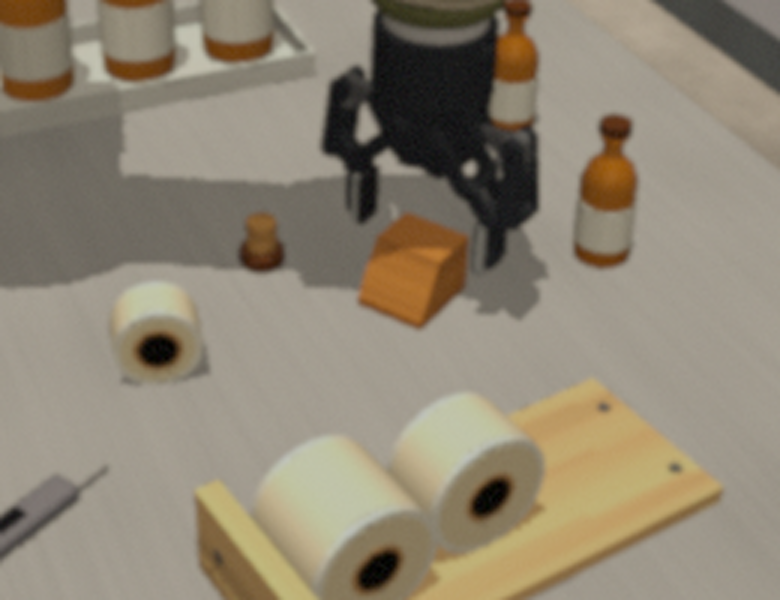

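```bash
python3 - <<'E'
from h import *
c=r.camera("side");p=r.sense()["position"]
t=np.radians(30.5);y=np.array([np.sin(t),-np.cos(t),0])
for s in (1,-1):
  print((proj(c,[np.r_[(p+s*.048*y)[:2],z] for z in (.0,.01,.02,.03,.04)])-[180,150])*3)
E
```

```text
[[487.01029117 315.2831993 ]
 [487.95731618 302.88076931]
 [488.91366102 290.34278091]
 [489.87944965 277.66717091]
 [490.85480781 264.85183805]]
[[364.08192948 263.06635268]
 [364.34861228 250.96726539]
 [364.61764068 238.74268547]
 [364.88904139 226.39080776]
 [365.16284142 213.90979583]]
```

send_rows:
  commands:
    - [0,0,0.2,0,0,0,-1]
    - [0,0,0.4,0,0,0,-1]
    - [0,0,0.4,0,0,0,-1]
    - [0,0,0.4,0,0,0,0]
    - [0,0,0.4,0,0,0,1]
    - [0,0,0.4,0,0,0,1]
    - [0,0,0.4,0,0,0,1]
    - [0,0,0.4,0,0,0,1]

```text
clock: 16.12
position: [0.6441, -0.071, -0.0075]
tcp_rot: [0.965, 0.263, 0.001, 0.0]
ft_force: [0.6, 1.3, 2.8]
opening: 0.047
```

send_rows:
  commands:
    - [0,0,0,0,0,0,1]
    - [0,0,0,0,0,0,1]
    - [0,0,0,0,0,0,1]

```text
clock: 16.37
position: [0.6441, -0.071, -0.0075]
tcp_rot: [0.965, 0.263, 0.0, 0.0]
ft_force: [0.2, 0.4, 5.1]
opening: 0.0468
```

```bash
python3 - <<'E'
from h import *
go((.6435,-.0714,-.008,30.5))
c=snap("side",12,(180,150,440,350))
E
```

```text
clock 16.37 pos [ 0.6441 -0.071  -0.0075] psi 30.5 F [0.2 0.4 5.1] open 0.0468 q6 0.75
[-0.019, 0.002, 0.012, 0.001, -0.001, -0.0] dist rows 0.0
```

View pics/side12.png

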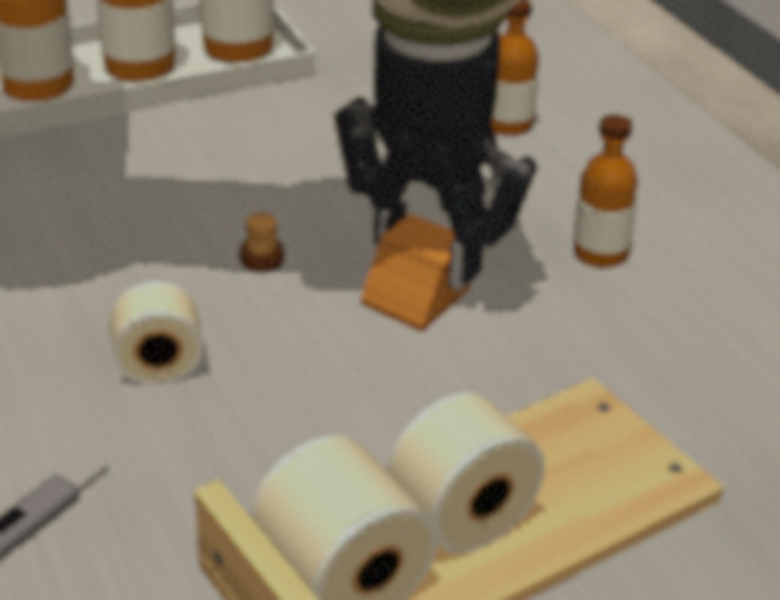

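send_rows:
  commands:
    - [0,0,-0.6,0,0,0,1]
    - [0,0,-1.5,0,0,0,1]
    - [0,0,-2.5,0,0,0.1,1]
    - [0,0,-3.3,0,0,0.2,1]
    - [0,0,-3.3,0,0,0.3,1]
    - [0,0,-3.3,0,0,0.375,1]
    - [0,0,-3.3,0,0,0.375,1]

```text
clock: 17.0
position: [0.6435, -0.0709, 0.1237]
tcp_rot: [0.997, 0.077, -0.0, -0.0]
ft_force: [0.3, -0.7, -1.4]
opening: 0.0473
```

```bash
python3 - <<'E'
from h import *
go((*bd(.0736),.12,9))
c=snap("side",13,(180,150,440,350))
E
```

```text
clock 17.00 pos [ 0.6435 -0.0709  0.1237] psi 8.8 F [ 0.3 -0.7 -1.4] open 0.0473 q6 1.13
[-0.898, 4.86, 0.093, -0.0, 0.0, -0.003] dist rows 4.7
```

View pics/side13.png

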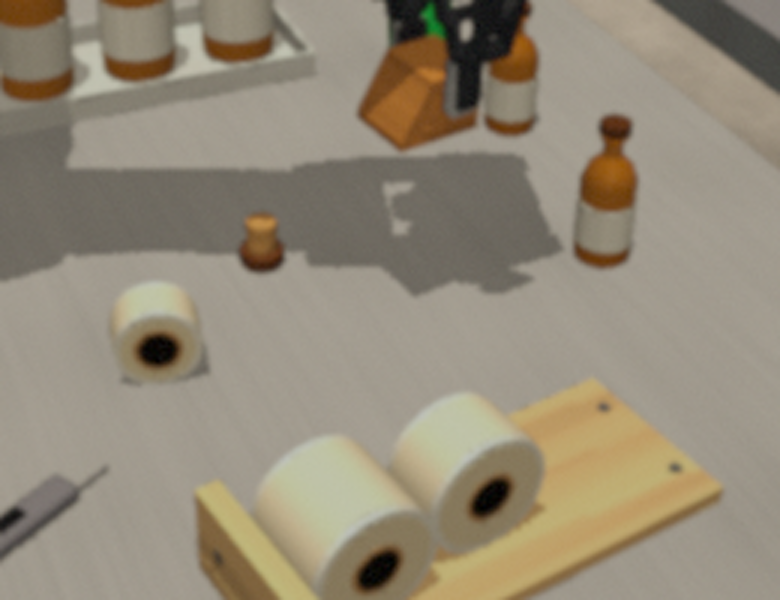

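send_rows:
  commands:
    - [-0.9,4.86,0,0,0,0,1]
    - [-0.9,4.86,0,0,0,0,1]
    - [-0.9,4.86,0,0,0,0,1]
    - [-0.9,4.86,0,0,0,0,1]
    - [-0.9,4.86,0,0,0,0,1]
    - [-0.9,4.86,0.5,0,0,0,1]
    - [-0.9,4.86,1.3,0,0,0,1]
    - [-0.9,4.86,1.3,0,0,0,1]

```text
clock: 17.72
position: [0.6354, -0.2674, 0.0647]
tcp_rot: [0.997, 0.079, -0.005, -0.004]
ft_force: [-0.1, 0.6, -2.8]
opening: 0.0475
```

```bash
python3 - <<'E'
from h import *
go((*bd(.0736),.006,9))
c=snap("side",14,(220,200,480,400))
E
```

```text
clock 17.72 pos [ 0.6354 -0.2674  0.0647] psi 9.1 F [-0.1  0.6 -2.8] open 0.0475 q6 0.84
[0.069, 0.048, 1.466, -0.008, 0.009, 0.001] dist rows 1.4
```

View pics/side14.png

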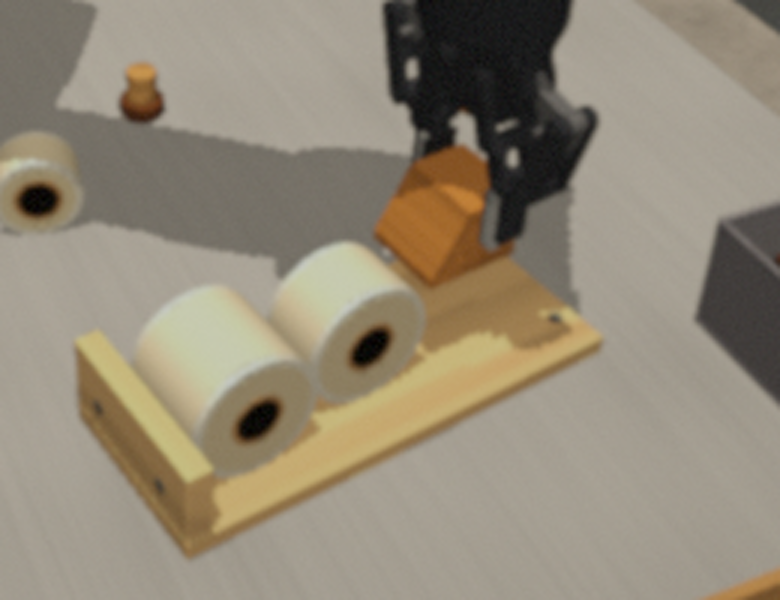

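send_rows:
  commands:
    - [0.05,0.02,0.5,0,0,0,1]
    - [0.05,0.02,1.0,0,0,0,1]
    - [0.05,0.02,1.3,0,0,0,1]
    - [0.05,0.02,1.4,0,0,0,1]
    - [0.05,0.02,1.4,0,0,0,1]
    - [0.05,0.02,1.4,0,0,0,1]

```text
clock: 18.27
position: [0.6412, -0.2692, 0.0173]
tcp_rot: [0.997, 0.079, 0.001, 0.001]
ft_force: [-0.0, -0.3, -0.2]
opening: 0.0475
```

```bash
python3 - <<'E'
from h import *
go((*bd(.0736),.005,9)); print(tob(r.sense()["position"]))
c=snap("side",15,(220,200,480,400))
E
```

```text
clock 18.27 pos [ 0.6412 -0.2692  0.0173] psi 9.0 F [-0.  -0.3 -0.2] open 0.0475 q6 0.85
[-0.082, -0.032, 0.308, 0.001, -0.001, 0.0] dist rows 0.3
[ 0.07686514 -0.00124789]
```

View pics/side15.png

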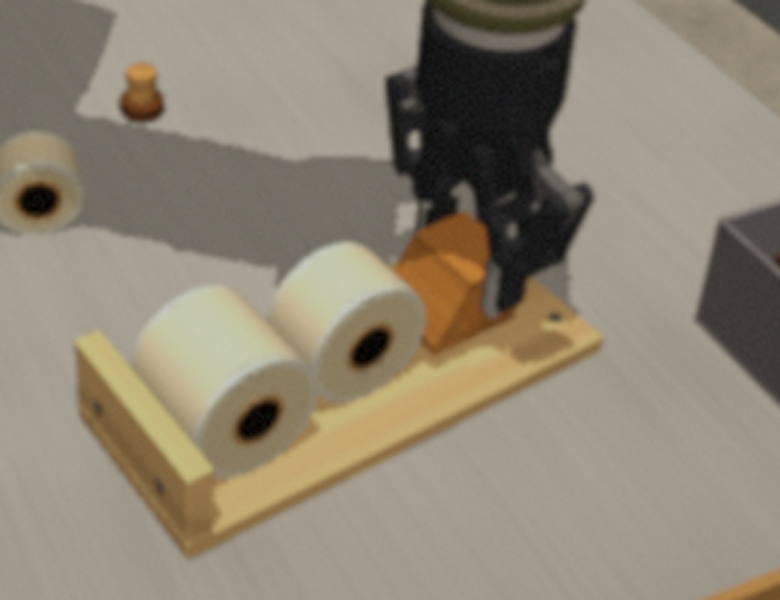

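send_rows:
  commands:
    - [0,0,0.12,0,0,0,1]
    - [0,0,0.2,0,0,0,1]
    - [0,0,0.27,0,0,0,1]
    - [0,0,0.3,0,0,0,1]
    - [0,0,0.3,0,0,0,1]

```text
clock: 18.73
position: [0.6408, -0.2691, 0.0045]
tcp_rot: [0.997, 0.078, 0.0, 0.0]
ft_force: [-1.7, 1.0, 3.6]
opening: 0.0472
```

```bash
python3 - <<'E'
from h import *
go((*bd(.0516),.005,9)); print(tob(r.sense()["position"]))
c=snap("side",16,(220,200,480,400))
E
```

```text
clock 18.73 pos [ 0.6408 -0.2691  0.0045] psi 9.0 F [-1.7  1.   3.6] open 0.0472 q6 0.85
[-0.621, -0.026, -0.012, 0.0, -0.0, -0.0] dist rows 0.6
[ 0.07643766 -0.00104862]
```

View pics/side16.png

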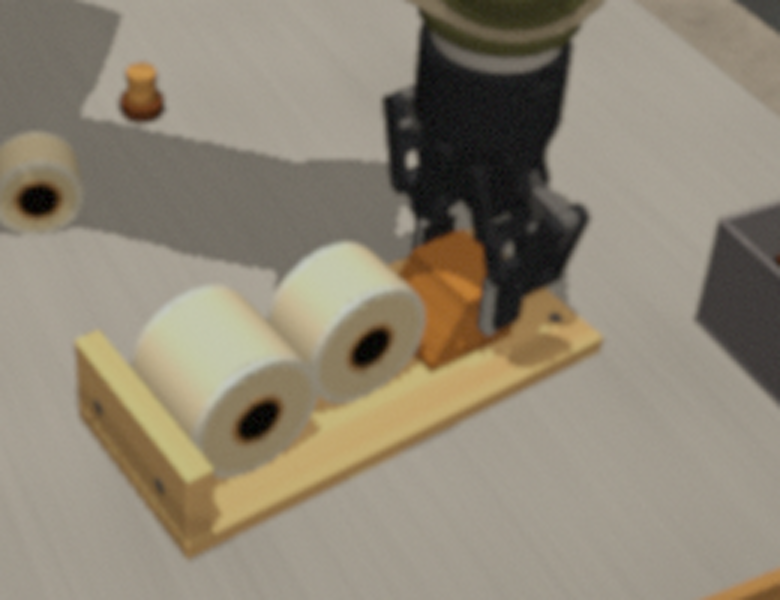

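send_rows:
  commands:
    - [-0.08,0,0,0,0,0,1]
    - [-0.16,0,0,0,0,0,1]
    - [-0.24,0,0,0,0,0,1]
    - [-0.32,0,0,0,0,0,1]
    - [-0.38,0,0,0,0,0,1]
    - [-0.44,0,0,0,0,0,1]
    - [-0.48,0,0,0,0,0,1]
    - [-0.52,0,0,0,0,0,1]

```text
clock: 19.45
position: [0.6203, -0.2725, 0.0045]
tcp_rot: [0.997, 0.078, 0.001, 0.0]
ft_force: [5.8, -0.3, 5.7]
opening: 0.0472
```

```bash
python3 - <<'E'
from h import *
go((*bd(.0516),.005,9)); print(tob(r.sense()["position"]))
c=snap("side",17,(220,200,480,400))
E
```

```text
clock 19.45 pos [ 0.6203 -0.2725  0.0045] psi 9.0 F [ 5.8 -0.3  5.7] open 0.0472 q6 0.83
[-0.102, -0.031, -0.013, 0.001, -0.001, -0.0] dist rows 0.1
[ 0.0556702 -0.0012275]
```

View pics/side17.png

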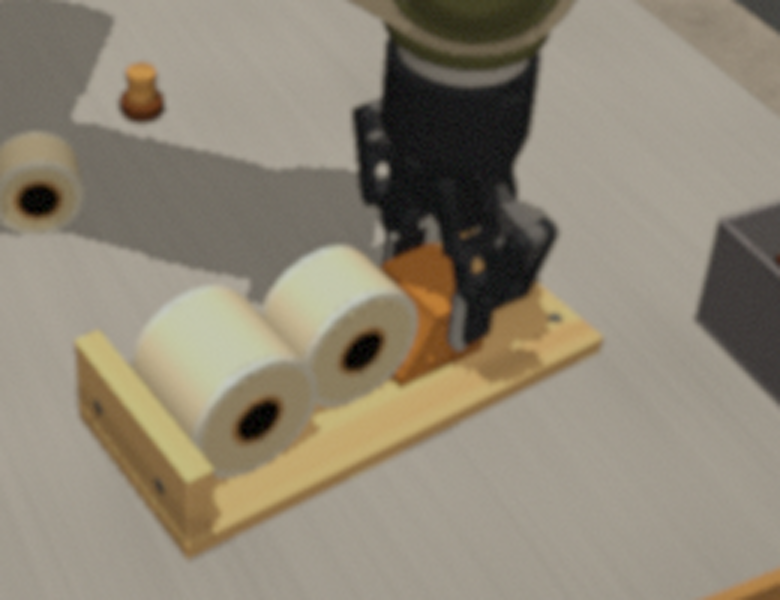

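send_rows:
  commands:
    - [-0.03,0,0,0,0,0,1]
    - [-0.06,0,0,0,0,0,1]
    - [-0.09,0,0,0,0,0,1]
    - [-0.09,0,0,0,0,0,1]

```text
clock: 19.83
position: [0.6172, -0.273, 0.0045]
tcp_rot: [0.997, 0.078, 0.001, 0.0]
ft_force: [5.1, 0.8, 4.1]
opening: 0.0473
```

```bash
python3 - <<'E'
from h import *
go(); print(tob(r.sense()["position"]))
c=snap("side",18,(220,200,480,400))
E
```

```text
clock 19.83 pos [ 0.6172 -0.273   0.0045] psi 9.0 F [5.1 0.8 4.1] open 0.0473 q6 0.82
[ 0.05252426 -0.00123736]
```

View pics/side18.png

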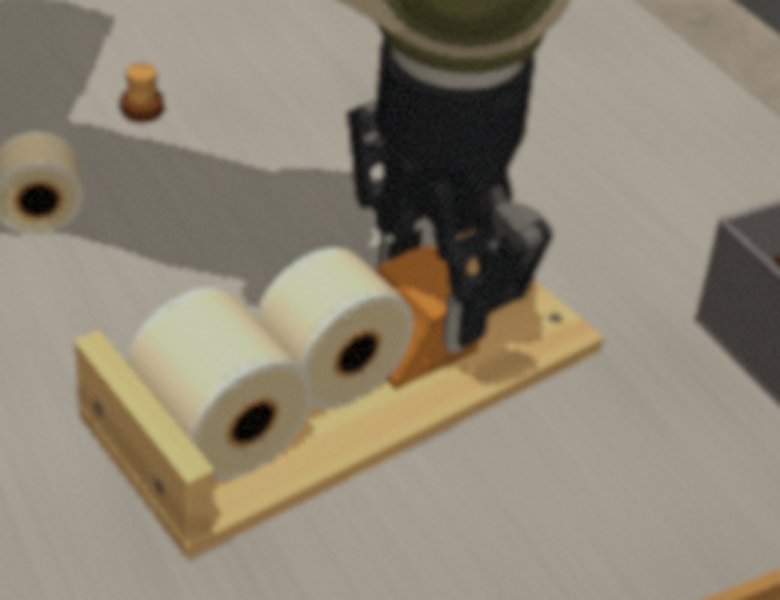

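send_rows:
  commands:
    - [-0.02,0,0,0,0,0,1]
    - [-0.03,0,0,0,0,0,1]
    - [-0.03,0,0,0,0,0,1]

```text
clock: 20.13
position: [0.6169, -0.273, 0.0047]
tcp_rot: [0.997, 0.078, 0.002, 0.001]
ft_force: [10.1, 1.4, 2.1]
opening: 0.0475
```

send_rows:
  commands:
    - [-0.02,0,0,0,0,0,1]
    - [-0.02,0,0,0,0,0,1]
    - [-0.02,0,0,0,0,0,1]

```text
clock: 20.38
position: [0.6161, -0.2731, 0.0047]
tcp_rot: [0.997, 0.078, 0.002, 0.001]
ft_force: [9.7, 1.3, 3.4]
opening: 0.0474
```

send_rows:
  commands:
    - [-0.02,0,0,0,0,0,1]
    - [-0.03,0,0,0,0,0,1]
    - [-0.03,0,0,0,0,0,1]

```text
clock: 20.63
position: [0.6149, -0.2733, 0.0046]
tcp_rot: [0.997, 0.078, 0.002, 0.001]
ft_force: [10.0, 2.4, 3.1]
opening: 0.0474
```

```bash
python3 - <<'E'
from h import *
go(); print(tob(r.sense()["position"]))
c=snap("side",19,(220,200,480,400))
import pickle; pickle.dump(c,open("c19.pkl","wb"))
im=cv2.cvtColor(c["color"],cv2.COLOR_RGB2GRAY)
for x,y in [(304,340),(339,316)]:
    w=(im[y-9:y+10,x-9:x+10]<70).astype(np.uint8); m=cv2.moments(w,True); u=(x-9+m['m10']/m['m00'],y-9+m['m01']/m['m00']); print(u,tob(plane(c,[u],.048)))
E
```

```text
clock 20.63 pos [ 0.6149 -0.2733  0.0046] psi 9.0 F [10.   2.4  3.1] open 0.0474 q6 0.82
[ 0.05023224 -0.0011726 ]
(303.8478260869565, 338.4855072463768) [[-0.08081181 -0.02770956]]
(338.8728813559322, 315.5508474576271) [[-0.00843061 -0.01669037]]
```

View pics/side19.png

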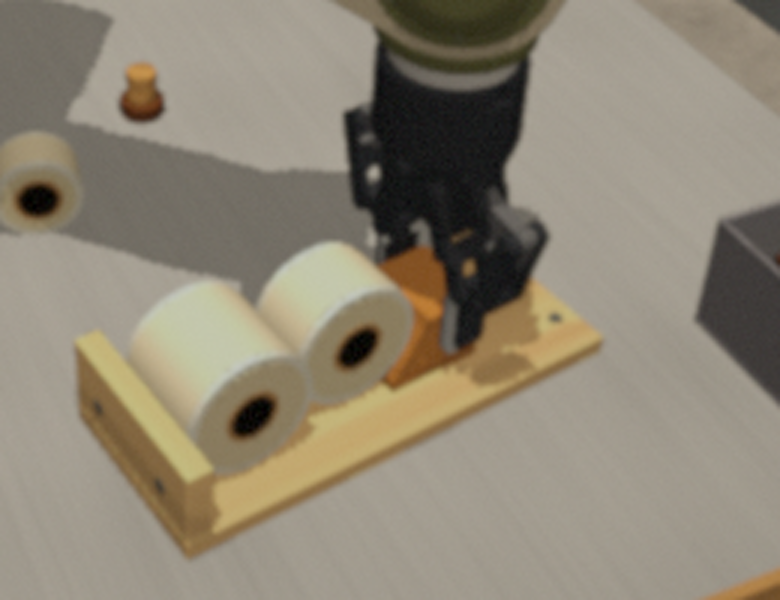

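send_rows:
  commands:
    - [0.03,0,0,0,0,0,1]
    - [0.06,0,0,0,0,0,1]
    - [0.09,0,0,0,0,0,1]
    - [0.09,0,0,0,0,0,1]

```text
clock: 21.02
position: [0.6168, -0.273, 0.0045]
tcp_rot: [0.997, 0.078, 0.0, 0.0]
ft_force: [0.3, 0.9, 6.5]
opening: 0.0473
```

```bash
cat >> h.py <<'E'
def cores(c,g=((304,340),(339,316))):
    im=cv2.cvtColor(c["color"],cv2.COLOR_RGB2GRAY)
    for x,y in g:
        w=(im[y-9:y+10,x-9:x+10]<70).astype(np.uint8); m=cv2.moments(w,True); u=(x-9+m['m10']/m['m00'],y-9+m['m01']/m['m00']); print(np.round(u,1),tob(plane(c,[u],.048)).round(4))
E
python3 - <<'E'
from h import *
import pickle
go(); print(tob(r.sense()["position"]))
cores(pickle.load(open("c7.pkl","rb")),((306,340),(343,315)))
c=snap("side",20,(220,200,480,400)); cores(c)
E
```

```text
clock 21.02 pos [ 0.6168 -0.273   0.0045] psi 9.0 F [0.3 0.9 6.5] open 0.0473 q6 0.82
[ 0.05211475 -0.00117565]
[305.6 339.6] [[-0.0798 -0.0309]]
[343.1 315.3] [[-0.0026 -0.0198]]
[303.8 340.2] [[-0.0827 -0.0305]]
[338.9 317. ] [[-0.0104 -0.0193]]
```

View pics/side20.png

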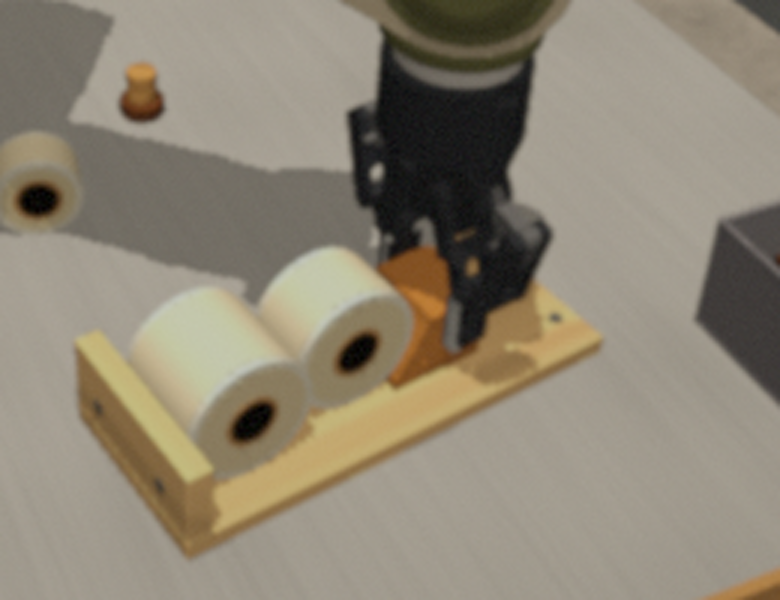

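send_rows:
  commands:
    - [0,0,0,0,0,0,0.2]
    - [0,0,0,0,0,0,-0.2]
    - [0,0,0,0,0,0,-0.6]
    - [0,0,0,0,0,0,-1]
    - [0,0,0,0,0,0,-1]
    - [0,0,-0.5,0,0,0,-1]
    - [0,0,-1.5,0,0,0,-1]
    - [0,0,-2.5,0,0,0,-1]

```text
clock: 21.73
position: [0.6159, -0.2722, 0.1036]
tcp_rot: [0.997, 0.078, -0.002, -0.001]
ft_force: [0.9, 0.2, -0.1]
opening: 0.0854
```

send_rows:
  commands:
    - [0,0,-1,0,0,0,-1]
    - [0,0,-1.5,0,0,0,-1]
    - [0,0,-1.5,0,0,0,-1]

```text
clock: 21.98
position: [0.6184, -0.2738, 0.1698]
tcp_rot: [0.997, 0.078, 0.004, 0.003]
ft_force: [0.2, 0.3, 0.3]
opening: 0.0856
```

```bash
python3 - <<'E'
from h import *
go((.4578,-.0827,.17,-15.2)); 
c=snap("side",21,(220,200,480,400)); cores(c); snap("top",21,(220,140,440,290),3.6)
E
```

```text
clock 21.98 pos [ 0.6184 -0.2738  0.1698] psi 9.0 F [0.2 0.3 0.3] open 0.0856 q6 0.82
[-3.219, -5.345, -0.061, 0.005, -0.008, 0.422] dist rows 6.0
[303.9 340.5] [[-0.0829 -0.0311]]
[339.  317.2] [[-0.0105 -0.0197]]
```

View pics/side21.png

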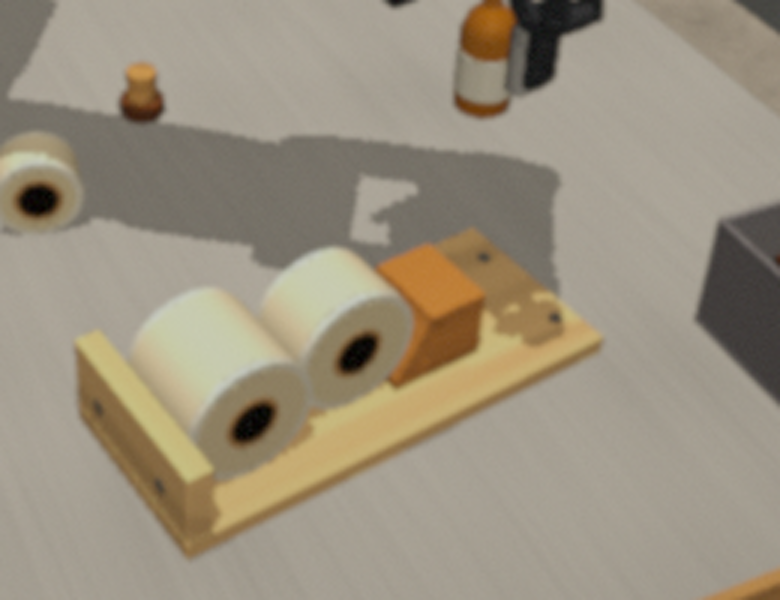

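View pics/top21.png

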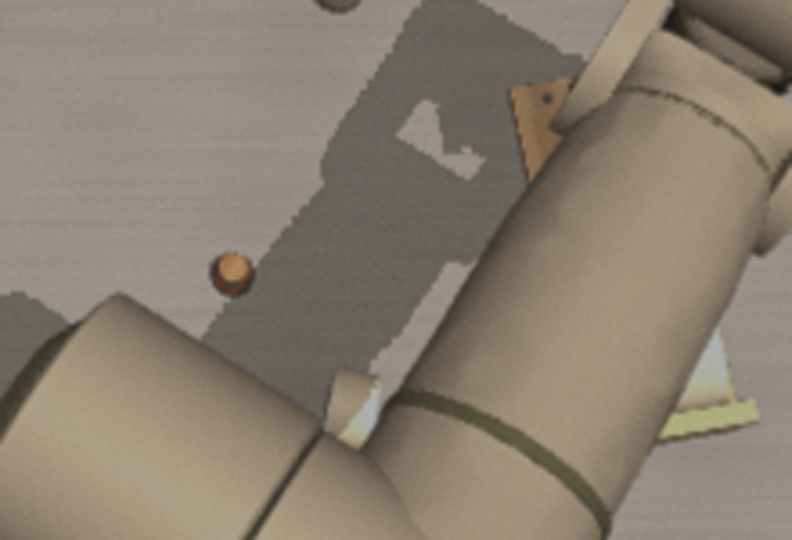

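send_rows:
  commands:
    - [-3.2,-5.35,0,0,0,0.422,-1]
    - [-3.2,-5.35,0,0,0,0.422,-1]
    - [-3.2,-5.35,0,0,0,0.422,-1]
    - [-3.2,-5.35,0,0,0,0.422,-1]
    - [-3.2,-5.35,0,0,0,0.422,-1]
    - [-3.2,-5.35,0,0,0,0.422,-1]
    - [-3.2,-5.35,0.8,0,0,0.422,-1]
    - [-3.2,-5.35,0.8,0,0,0.422,-1]

```text
clock: 22.75
position: [0.4536, -0.079, 0.1277]
tcp_rot: [0.991, -0.131, -0.004, -0.001]
ft_force: [-1.6, 0.0, -2.8]
opening: 0.0855
```

```bash
python3 - <<'E'
from h import *
go((.4578,-.0827,-.006,-15.2)); 
c=snap("wrist",22,None,1); print(proj(c,[[.4578,-.0827,.027]]))
E
```

```text
clock 22.75 pos [ 0.4536 -0.079   0.1277] psi -15.1 F [-1.6  0.  -2.8] open 0.0855 q6 1.41
[0.154, 0.065, 3.34, -0.001, 0.008, 0.002] dist rows 3.2
[[282.60374564 194.61302961]]
```

View pics/wrist22.png

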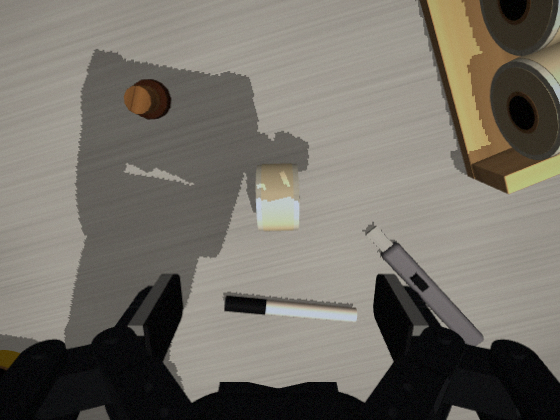

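send_rows:
  commands:
    - [0.08,0.03,0.8,0,0,0,-1]
    - [0.08,0.03,1.7,0,0,0,-1]
    - [0.08,0.03,2.5,0,0,0,-1]
    - [0.08,0.03,2.9,0,0,0,-1]
    - [0.08,0.03,2.9,0,0,0,-1]
    - [0.08,0.03,2.9,0,0,0,-1]

```text
clock: 23.3
position: [0.4601, -0.084, 0.0157]
tcp_rot: [0.991, -0.133, -0.001, -0.0]
ft_force: [-0.0, 0.3, 0.9]
opening: 0.0856
```

```bash
python3 - <<'E'
from h import *
go((.4578,-.0827,-.006,-15.2)); 
E
```

```text
clock 23.30 pos [ 0.4601 -0.084   0.0157] psi -15.2 F [-0.   0.3  0.9] open 0.0856 q6 1.40
[-0.064, -0.016, 0.543, -0.0, 0.002, -0.001] dist rows 0.5
```

send_rows:
  commands:
    - [-0.06,0,0.25,0,0,0,-1]
    - [-0.06,0,0.5,0,0,0,-1]
    - [-0.06,0,0.53,0,0,0,-1]
    - [-0.06,0,0.53,0,0,0,-1]

```text
clock: 23.63
position: [0.4578, -0.083, -0.005]
tcp_rot: [0.991, -0.132, 0.0, 0.0]
ft_force: [-0.4, -0.3, -0.0]
opening: 0.0856
```

send_rows:
  commands:
    - [0,0,0,0,0,0,1]
    - [0,0,0,0,0,0,1]
    - [0,0,0,0,0,0,1]
    - [0,0,0,0,0,0,1]
    - [0,0,0,0,0,0,1]
    - [0,0,0,0,0,0,1]
    - [0,0,0,0,0,0,1]
    - [0,0,0,0,0,0,1]
  newtons: 25

```text
clock: 24.3
position: [0.4577, -0.0828, -0.005]
tcp_rot: [0.991, -0.132, 0.0, 0.0]
ft_force: [-1.3, -0.0, 5.0]
opening: 0.0317
```

```bash
python3 - <<'E'
from h import *
go((.4578,-.0827,.15,9)); 
E
```

```text
clock 24.30 pos [ 0.4577 -0.0828 -0.005 ] psi -15.2 F [-1.3 -0.   5. ] open 0.0317 q6 1.40
[0.003, -0.003, -3.875, 0.0, -0.001, -0.422] dist rows 3.7
```

send_rows:
  commands:
    - [0,0,-0.6,0,0,0,1]
    - [0,0,-1.5,0,0,0,1]
    - [0,0,-2.5,0,0,0,1]
    - [0,0,-3.5,0,0,-0.1,1]
    - [0,0,-4.5,0,0,-0.2,1]
    - [0,0,-4.5,0,0,-0.3,1]
    - [0,0,-4.5,0,0,-0.422,1]
    - [0,0,-4.5,0,0,-0.422,1]

```text
clock: 24.97
position: [0.4575, -0.0827, 0.1749]
tcp_rot: [0.997, 0.08, 0.0, 0.0]
ft_force: [-0.1, 0.7, -1.5]
opening: 0.0314
```

```bash
python3 - <<'E'
from h import *
go((*bd(-.047),.15,9)); 
E
```

```text
clock 24.97 pos [ 0.4575 -0.0827  0.1749] psi 9.2 F [-0.1  0.7 -1.5] open 0.0314 q6 0.98
[0.69, 5.296, 0.624, 0.0, -0.0, 0.004] dist rows 5.2
```

send_rows:
  commands:
    - [0.69,5.3,0,0,0,0.004,1]
    - [0.69,5.3,0,0,0,0.004,1]
    - [0.69,5.3,0,0,0,0.004,1]
    - [0.69,5.3,0,0,0,0.004,1]
    - [0.69,5.3,0,0,0,0.004,1]
    - [0.69,5.3,0.5,0,0,0.004,1]
    - [0.69,5.3,1.0,0,0,0.004,1]
    - [0.69,5.3,1.0,0,0,0.004,1]

```text
clock: 25.63
position: [0.516, -0.2871, 0.1298]
tcp_rot: [0.997, 0.074, -0.003, -0.003]
ft_force: [-0.8, 1.1, -1.3]
opening: 0.0316
```

send_rows:
  commands:
    - [0,0,0,0,0,0,1]
    - [0,0,0,0,0,0,1]

```text
clock: 25.8
position: [0.5182, -0.2876, 0.1357]
tcp_rot: [0.997, 0.076, 0.0, 0.0]
ft_force: [-0.3, 0.0, -0.2]
opening: 0.0318
```

```bash
python3 - <<'E'
from h import *
go((*bd(-.047),.07,9)); 
snap("side",23,(220,180,480,380))
E
```

```text
clock 25.80 pos [ 0.5182 -0.2876  0.1357] psi 8.7 F [-0.3  0.  -0.2] open 0.0318 q6 0.71
[0.012, -0.006, 1.642, 0.001, -0.001, -0.005] dist rows 1.6
```

View pics/side23.png

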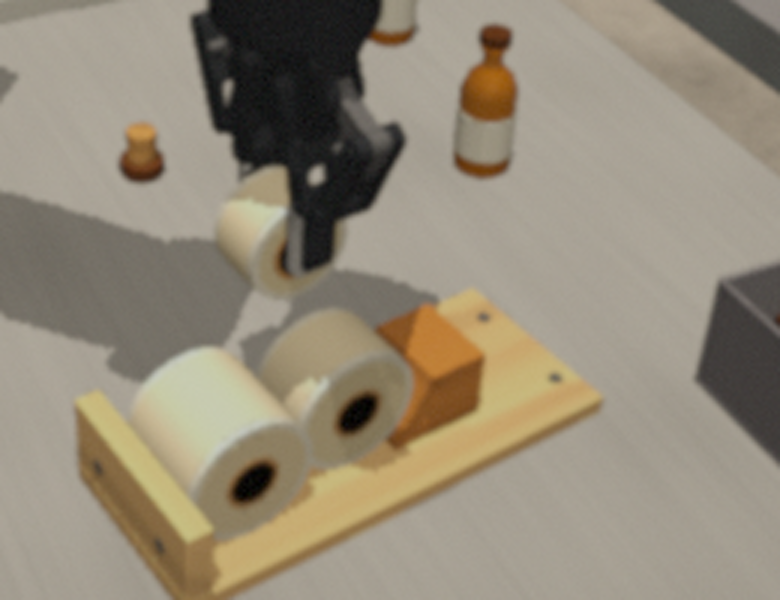

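Descend to just above contact.

send_rows:
  commands:
    - [0,0,0.5,0,0,0,1]
    - [0,0,1.0,0,0,0,1]
    - [0,0,1.4,0,0,0,1]
    - [0,0,1.6,0,0,0,1]
    - [0,0,1.6,0,0,0,1]
    - [0,0,1.6,0,0,0,1]

```text
clock: 26.35
position: [0.5184, -0.288, 0.0719]
tcp_rot: [0.997, 0.076, 0.001, 0.001]
ft_force: [-0.4, -0.6, -1.0]
opening: 0.0318
```

```bash
python3 - <<'E'
from h import *
go((*bd(-.047),.068,9)); print(tob(r.sense()["position"]))
c=snap("side",24,(220,180,480,380)); cores(c)
E
```

```text
clock 26.35 pos [ 0.5184 -0.288   0.0719] psi 8.8 F [-0.4 -0.6 -1. ] open 0.0318 q6 0.71
[0.01, -0.014, 0.097, 0.001, -0.001, -0.004] dist rows 0.1
[-0.04741284 -0.00057161]
[303.9 340.5] [[-0.0829 -0.0311]]
[338.7 317.4] [[-0.0111 -0.0198]]
```

View pics/side24.png

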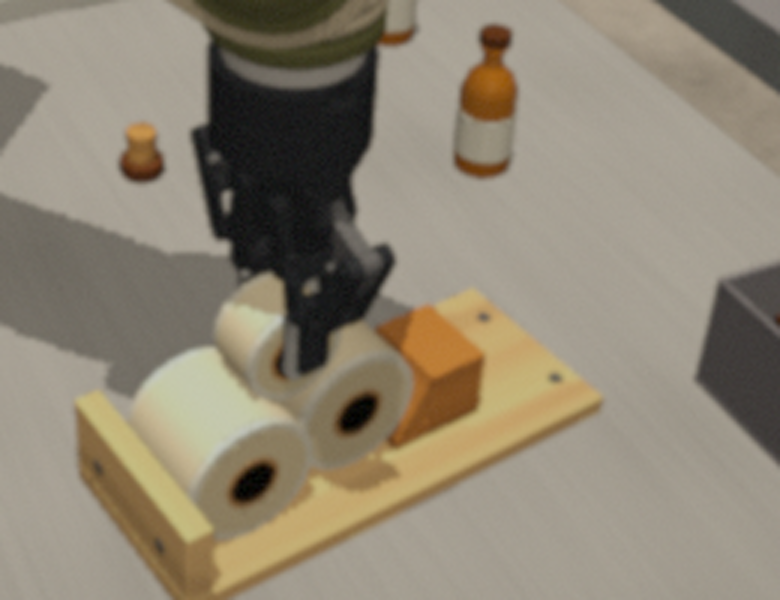

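send_rows:
  commands:
    - [0,0,0.04,0,0,0,1]
    - [0,0,0.08,0,0,0,1]
    - [0,0,0.09,0,0,0,1]
    - [0,0,0.09,0,0,0,1]

```text
clock: 26.73
position: [0.5189, -0.2882, 0.0691]
tcp_rot: [0.997, 0.076, 0.001, 0.001]
ft_force: [1.2, 2.4, 9.5]
opening: 0.0315
```

send_rows:
  commands:
    - [0,0,0,0,0,0,0.6]
    - [0,0,0,0,0,0,0.4]
    - [0,0,0,0,0,0,0.2]
    - [0,0,0,0,0,0,0]
    - [0,0,0,0,0,0,-0.3]
    - [0,0,0,0,0,0,-0.6]
    - [0,0,-0.4,0,0,0,-0.6]
    - [0,0,-1,0,0,0,-0.6]

```text
clock: 27.4
position: [0.5168, -0.287, 0.1054]
tcp_rot: [0.997, 0.076, -0.002, -0.002]
ft_force: [-0.5, 0.7, -0.4]
opening: 0.0681
```

send_rows:
  commands:
    - [0,0,-1,0,0,0,-0.6]
    - [0,0,-2,0,0,0,-0.6]
    - [0,0,-2.5,0,0,0,-0.6]
    - [0,0,-2.5,0,0,0,-0.6]

```text
clock: 27.73
position: [0.5192, -0.289, 0.2124]
tcp_rot: [0.997, 0.076, 0.003, 0.003]
ft_force: [-0.1, 0.2, -0.1]
opening: 0.0683
```

```bash
python3 - <<'E'
from h import *
go()
c=snap("side",25,(220,180,480,380)); cores(c); cores(c,((316,297),))
E
```

```text
clock 27.73 pos [ 0.5192 -0.289   0.2124] psi 8.8 F [-0.1  0.2 -0.1] open 0.0683 q6 0.71
[303.9 340.5] [[-0.0829 -0.0311]]
[339.1 317.2] [[-0.0102 -0.0198]]
[319.6 299.8] [[-0.0132  0.028 ]]
```

View pics/side25.png

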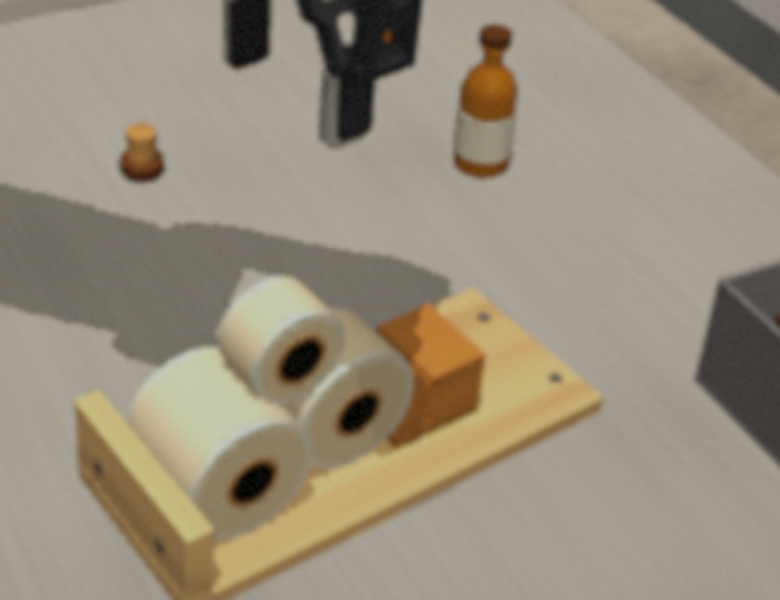

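send_rows:
  commands:
    - [0,0,-0.5,0,0,0,-0.6]
    - [0,-1,-0.5,0,0,0,-0.6]
    - [0,-2,-0.5,0,0,0,-0.6]
    - [0,-3,-0.5,0,0,0,-0.6]
    - [0,-4,-0.5,0,0,0,-0.6]
    - [0,-5,-0.5,0,0,0,-0.6]
    - [0,-6,-0.5,0,0,0,-0.6]
    - [0,-7,-0.5,0,0,0,-0.6]

```text
clock: 28.45
position: [0.4739, -0.0093, 0.2256]
tcp_rot: [0.997, 0.076, -0.001, -0.0]
ft_force: [1.2, 0.1, 1.1]
opening: 0.0685
```

send_rows:
  commands:
    - [0,0,0,0,0,0,-0.6]
    - [0,0,0,0,0,0,-0.6]
    - [0,0,0,0,0,0,-0.6]
    - [0,0,0,0,0,0,-0.6]
    - [0,0,0,0,0,0,-0.6]
    - [0,0,0,0,0,0,-0.6]

```text
clock: 28.95
position: [0.4753, -0.012, 0.2268]
tcp_rot: [0.997, 0.076, -0.0, -0.0]
ft_force: [0.0, -0.1, 1.2]
opening: 0.0686
```

```bash
python3 - <<'E'
from h import *
go()
c=snap("side",26,(220,180,480,380)); cores(c); print(tob(plane(c,[(319.8,299.9)],.0997)))
T=snap("top",26,(220,100,440,290),3.1)
print("clock",r.sense()["clock"])
E
```

```text
clock 28.95 pos [ 0.4753 -0.012   0.2268] psi 8.7 F [ 0.  -0.1  1.2] open 0.0686 q6 1.15
[303.8 340.6] [[-0.0832 -0.0312]]
[338.9 317.4] [[-0.0107 -0.0199]]
[[-0.04717839 -0.01729511]]
clock 29.05
```

View pics/side26.png

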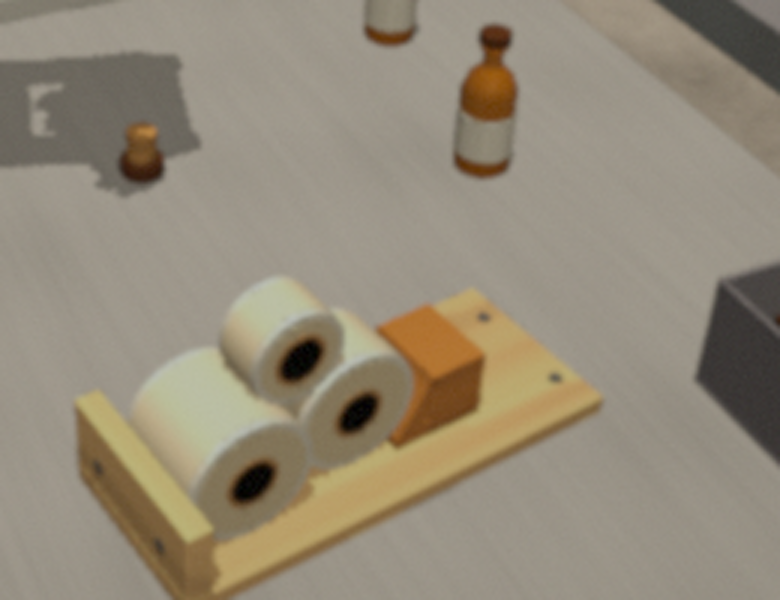

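View pics/top26.png

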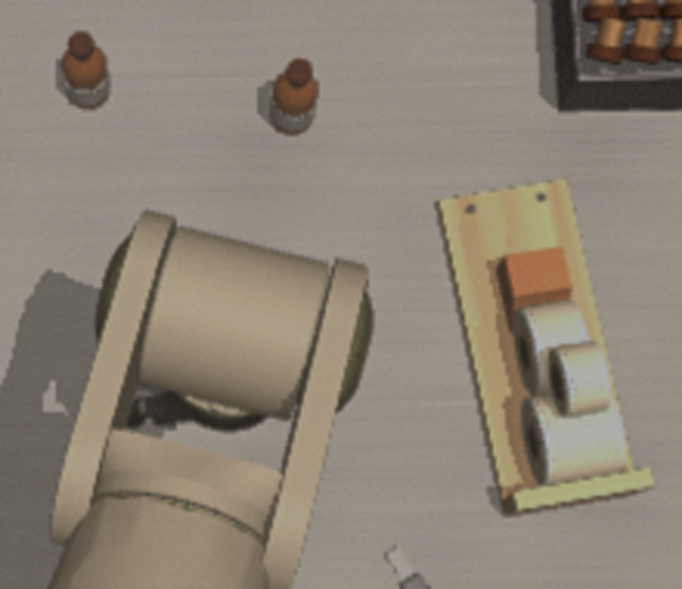

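```bash
python3 - <<'E'
from workcell import r
print(r.sign_off())
E
```

```text
the job is handed in; nothing more can be done
None
```

I put the row together on the board in the order you asked: wide roll at the stop, narrow roll beside it, wedge pushed in thin edge first, small roll in the valley. I handed it in at about 29 s of the 112 s.

**Last checks, in the board frame from the side camera:**

| Item | x | y | Note |
|---|---|---|---|
| Wide roll | −83 mm | about 0 | |
| Narrow roll | −11 mm | about +1 mm | 72.5 mm from the wide roll, so touching |
| Small roll | −47 mm | about −1 mm | seated on both rolls; x and y assume its nominal height of 99.7 mm |
| Wedge | about +40 mm | about −1 mm | worked out from the gripper position at release; it looks square and against the narrow roll in both views |

The bottles and stopper stand where they were, judged by eye. The arm was clear of everything. The small roll's contact force on the other two was not measured, only seen.

**What went wrong or disagreed:**
- **Missed wedge grasp:** The first try closed on nothing, above the wedge's top. The cameras showed the fingertips about 20 mm higher than the reported TCP. I regripped lower and it held.
- **Wedge pushed too far:** The push briefly lifted both rolls by a few millimetres. I backed off about 2 mm and they settled before release.

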